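# Load spindles into the rail carrier, dock it and lock the sprung clamp

## Robot

A 6-joint arm with a two-finger parallel gripper is mounted at the origin on a cart in front of the work surface, level with it; the furniture and walls round the work are solid. World frame = base frame: x ahead of the robot, y to its left, z up, the work surface at z = 0. Lengths are in m, angles in rad, forces in N, time in s.
With the tool pointing down it reaches from about 0.35 to 0.85 m from the base axis. Payload 8.1 kg.
Tool frame: the origin (TCP) lies at the very end of the fingers, on their centre line; the grasp point (between the pads) lies robot.grip_point_offset behind it (robot.grip_point_offset is the distance from the TCP to the grasp point, in m); z points along the fingers, y is the line along which they close (so a half turn about z gives the same grasp; the last joint's range is limited). The gripper opens to 93 mm and grips with 3 to 60 N. Pads are 15 mm wide; open, the fingers measure 128 mm over their backs; the gripper's body (75 mm by 188 mm) begins 65 mm behind the grasp point.
Start: joints at [-1.372, 0.13, 1.488, -0, 1.523, -0.085], TCP at [0.168, -0.576, 0.219] pointing down, gripper open.
Joint ranges: [-2.96, 2.96], [-0.89, 2.26], [0.02, 2.5], [-1.34, 4.48], [0, 2.73], [-2.66, 2.66]. Speed limits (rad/s): [2.39, 2.39, 2.79, 3.14, 3.14, 3.14].

## Interface

Orientations are given as a rotation vector (axis times angle).
In Python, from plant import robot, eyes gives the robot as it stands. The module is installed in compiled form; this text tells all that it offers.
- The arm moves only by the tool apply_moves, never from a script. Its argument "steps" is one flat list of numbers, 7 for each row, row after row: the shift along the tool's x, y, z in units of 30 mm (1.0 is 30 mm), then the turn, a rotation vector about the tool's x, y, z in units of 6 degrees (1.0 is 6 degrees), then the opening in per cent of the stroke, from 0 (shut) to 100 (fully open). In form: [dx, dy, dz, ax, ay, az, fingers, dx, dy, dz, ax, ay, az, fingers, ...]. A call has 1 to 12 rows; each row shifts and turns the commanded pose from where the row before left it, along the tool's axes as they then stand; what a row does not reach is not made up. A row lasts 1/12 s, in which the tool goes at most 41.7 mm and 7.16 degrees, less where a joint would pass 70% of its speed; a pose out of reach is approached as far as the arm can. A call is refused whole if a number of a shift passes 1 or a number of a turn 1, either way. A call with a gripper value outside its range is refused whole. The fingers move at their own pace and stop on an object; "grip_force" is the grip in N (left out, the last holds). Time passes only in rows, so rows that do not move let the fingers close. It gives the time, the measured TCP pose, the force, the opening and the grip force at its end, in the units of the state.
- robot.read_state(): the state, without advancing time (a new reading comes with each control period).
- eyes.read_camera(name): name is "scene" or "top" or "wrist"; returns the picture (480x640x3 uint8, red, green, blue); there is no depth.
- eyes.calibration(name): a dict with "K" (3x3 intrinsics, pixels), "k1" (the pictures are not rectified: a ray, as slopes to the right and down, at radius r is drawn at 1 + k1 r^2 times it, then the intrinsics apply), "R" (3x3) and "t" (3): a world point X has camera coordinates R X + t. Camera axes: x right, y down, z forward; pixel columns grow to the right and rows downward; lengths in m; the calibration is good to about 2 mm. A picture is of the moment at which its call begins: read the wrist's pose just before it. calibration takes no time and is no camera call; for the wrist camera it gives the pose at the moment of the call.
- robot.close_job(): hands the job in; it is judged then, once.
Trained networks look in the newest picture that a camera, given by its name, has taken for a name from the list of things; names that differ only in an ending like _2 or _b are one class to them, and where a whole thing is asked for, a point or a joint stands for the part that bears it (a point fixed in the world has none). Each returns a list of dicts, best first, with "conf" (0 to 1); they miss things now and then, are a little off and sometimes report something else, mostly with a low value. They report only what shows in the picture. A call takes as long as a camera call.
- eyes.search_frame(camera, thing): "rect" ([left, top, width, height] in pixels, round what is visible of it).
- eyes.place_of(camera, thing): "xy" ([column, row] in pixels: a listed point, or the origin of a listed thing).
The state is a dict: "t": time; "q": joint angles; "dq": joint speeds; "joint_torque": joint torques, N m; "tool_pos": TCP position; "orientation": TCP orientation; "force": force on the tool from outside, world axes, zero at the start; "wrist_torque": the same for the moment, N m; "opening": finger opening in m; "gripper_force": force on a finger pad.
Only numpy, scipy, OpenCV 4.12 (cv2) and the standard library are available. Lean on these libraries where they do the work, as an engineer would, in place of code of your own. Each camera call takes 0.05 s, during which the arm holds its last target. There are 200 camera calls.

## Task

Get the batch of spindles clamped in the fixture: slide the empty carrier along its rail all the way out to the front (load) detent, lay every spindle from the mat fully into a V-nest of its own there (any nest, any order), then slide the loaded carrier all the way in under the clamp head until it clicks into the rear detent. Then stand the lock pin in the guide bush above the tension wheel, turn the wheel clockwise by its crank knob against its spring and hold it there until the pin has dropped down to its shoulder through the bush into the wheel's hole, and let go so that the pin keeps the clamp tight. Leave the dropper bottle, calculator, screwdriver and cup where they are.

Things in the scene. Friction and masses are not known exactly. Their poses are not given: they have to be found in the camera images.
- spindle_1: one of up to four like steel spindles (None if absent), lying on a 2 mm black mat on the bench to the left: round barrel 18 mm in diameter, 82 mm long, between square ends 24x24x12 mm; 114 mm overall; 0.15 to 0.31 kg. Origin at its middle on the barrel axis, 12 mm above what it lies on; x axis along the barrel (both ends alike). Grasp mid-barrel from above
- spindle_2: one of up to four like steel spindles (None if absent), lying on a 2 mm black mat on the bench to the left: round barrel 18 mm in diameter, 82 mm long, between square ends 24x24x12 mm; 114 mm overall; 0.15 to 0.31 kg. Origin at its middle on the barrel axis, 12 mm above what it lies on; x axis along the barrel (both ends alike). Grasp mid-barrel from above
- spindle_3: one of up to four like steel spindles (None if absent), lying on a 2 mm black mat on the bench to the left: round barrel 18 mm in diameter, 82 mm long, between square ends 24x24x12 mm; 114 mm overall; 0.15 to 0.31 kg. Origin at its middle on the barrel axis, 12 mm above what it lies on; x axis along the barrel (both ends alike). Grasp mid-barrel from above
- spindle_4: one of up to four like steel spindles (None if absent), lying on a 2 mm black mat on the bench to the left: round barrel 18 mm in diameter, 82 mm long, between square ends 24x24x12 mm; 114 mm overall; 0.15 to 0.31 kg. Origin at its middle on the barrel axis, 12 mm above what it lies on; x axis along the barrel (both ends alike). Grasp mid-barrel from above
- carrier (a joint): carrier on its rail, m: 0 = front (load) station nearest the robot, 0.15 = rear station under the clamp head; end stops 1 mm beyond each. A spring plunger clicks over a bump 6 mm before each station (about 8 N to pass); elsewhere it drags with 2 N and stays where left. Carrier plate 120x190 mm, top 32 mm above the bench
- nest_1 (a point): V-nest on the carrier, the rightmost of four. The point is where the middle of a fully seated spindle's barrel axis lies, 20.7 mm above the carrier plate, midway between the two V-saddle bars. Frame: x along the rail and along a seated spindle, away from the robot; y left; z up; moves with the carrier
- nest_2 (a point): V-nest on the carrier, the second from right of four. The point is where the middle of a fully seated spindle's barrel axis lies, 20.7 mm above the carrier plate, midway between the two V-saddle bars. Frame as nest_1. Nests are 44 mm apart; V openings 28 mm wide at the top, 14 mm deep, 90 degrees
- nest_3 (a point): V-nest on the carrier, the third from right of four. The point is where the middle of a fully seated spindle's barrel axis lies, 20.7 mm above the carrier plate, midway between the two V-saddle bars. Frame as nest_1. The saddle bars are 12 mm thick, 60 mm apart and stand 22 mm above the plate
- nest_4 (a point): V-nest on the carrier, the leftmost of four. The point is where the middle of a fully seated spindle's barrel axis lies, 20.7 mm above the carrier plate, midway between the two V-saddle bars. Frame as nest_1. A spindle's square ends hang outside the two bars, with 5 mm play each way
- handle (a point): black upright handle post on an arm at the carrier's left side, 22 mm in diameter, its grip from 46 to 85 mm above the bench, top at 90 mm; the point is on its axis 72 mm above the bench. Grip it from above, or push it, to slide the carrier. Frame as nest_1
- wheel (a joint): tension wheel, rad: 0 = slack, grows clockwise seen from above, stop at 1.25; its hole is under the bush at 1.10. Steel disc 150 mm in diameter, 16 mm thick, on the clamp head. Its spring resists with 3 N at the knob when slack, 10 N at 1.1 rad, and takes it back to 0 when let go without the pin. Turning it drives the clamp's padded bar down
- wheel_axis (a point): the wheel's vertical axis at its upper face, 152 mm above the bench; fixed; frame as nest_1. Below it, over the rear station, hangs the clamp's padded bar, 76 mm above the bench when slack; the wheel lowers it by 15 mm per rad onto the spindles, so nests under it cannot be loaded
- pad_bar: the clamp's padded bar, 26x166 mm, on springs under the clamp head, across the rear station; it presses the middles of the spindles' barrels into their nests when the wheel is locked. Origin: where the wheel's axis meets the bench (lower as the bar goes down)
- knob (a point): black crank knob on the wheel, upright, 24 mm in diameter, free to spin on its stud, 60 mm from the wheel's axis, from 4 to 46 mm above the wheel's face; the point is on the knob's axis 26 mm above that face. It is on the robot's side of the wheel when slack and travels to the left as the wheel turns clockwise
- lock_hole (a point): centre of the 15.5 mm through hole in the wheel for the lock pin, at the wheel's upper face, 55 mm from the axis; moves with the wheel. (Three 26 mm openings in the disc only lighten it)
- bush (a point): top centre of the guide bush: fixed steel block 34x34x30 mm on a bracket over the far right part of the wheel, vertical 15 mm through bore, top 185 mm above the bench, underside 3 mm above the wheel. z up. A pin put in it first stands on the wheel, tip 33 mm below this point, and falls 15 mm more when the wheel's hole comes round
- lock_pin: loose steel pin, 96 mm long, 0.10 kg, upright in its rest block; origin at its lower tip, z up along it. Shank 12 mm in diameter, 48 mm long, tapered tip; collar 25 mm in diameter (48 to 52 mm above the tip); round grip 20 mm in diameter from there to the top. Fully dropped in: collar on the bush, tip 48 mm below its mouth
- pin_block: fixed wooden rest block 56x56x44 mm at the right of the bench, origin at the centre of its underside; the lock pin stands in its 15 mm bore, tip 4 mm above the bench
- oil_dropper: bystander, to be left alone: small amber dropper bottle with a black cap, 102 mm tall; origin at the centre of its underside
- calculator: bystander, to be left alone: desk calculator, 140x88x21 mm; origin at the centre of its underside
- screwdriver_1: bystander, to be left alone: red-handled screwdriver, 169 mm long; origin at the centre of its underside
- parts_cup_1: bystander, to be left alone: small white open cup, 56 mm across, 28 mm high; origin at the centre of its underside

How it is judged:
By the outcome, as a careful person would: the job done as asked, in the order asked, and still so for the second after the job is handed in, with the robot touching nothing.
Of spindle_1, spindle_2, spindle_3, spindle_4 only 2 to 4 are there at a start; the rules pass over those that are not, and their reading is None.
At some moment in a run one of spindle_1, spindle_2, spindle_3, spindle_4 may be knocked a few centimetres aside while the robot is not near it.
It also fails if it takes over 210 s, if anything falls off the work surface, if the arm or the gripper's body presses on something with over 40 N, if the wrist force passes 120 N, or if a joint passes its speed limit or range.

## Working session

There is one attempt and no reset: what is moved stays moved. The work goes in short steps, Python scripts to look and compute and a tool call to move; the robot and the scene stay as the last step left them, time stands still between calls to the robot, and variables do not carry over. Pictures are saved under pics/ and viewed, at most 14 in all, crops included, and the job is handed in when it is done.

Besides the shell and the picture viewer there is one more tool, called in YAML: its name, and indented under it one key for each argument. apply_moves: Moves the arm, as the interface text tells. Its arguments: {"type":"object","properties":{"steps":{"type":"array"},"grip_force":{"type":"number"}},"required":["steps"]}

```bash
mkdir -p pics
cat > h.py <<'E'
import numpy as np, cv2
from plant import robot, eyes
from scipy.spatial.transform import Rotation as Ro
def ray(cam,xy,c=None):
    c=c or eyes.calibration(cam); K=np.array(c["K"]); 
    d=np.array([(xy[0]-K[0,2])/K[0,0],(xy[1]-K[1,2])/K[1,1]]); u=d.copy()
    for _ in range(30): u=d/(1+c["k1"]*(u@u))
    R=np.array(c["R"]); t=np.array(c["t"])
    return -R.T@t, R.T@np.array([u[0],u[1],1])
def at(cam,xy,z,c=None):
    o,d=ray(cam,xy,c); return o+d*(z-o[2])/d[2]
def proj(cam,X,c=None):
    c=c or eyes.calibration(cam); p=np.array(c["R"])@X+np.array(c["t"]); u=p[:2]/p[2]
    u=u*(1+c["k1"]*(u@u)); K=np.array(c["K"]); return np.array([K[0,0]*u[0]+K[0,2],K[1,1]*u[1]+K[1,2]])
def shot(cam,name=None):
    im=eyes.read_camera(cam)
    if name: cv2.imwrite(f"pics/{name}.png",im[:,:,::-1])
    return im
def st():
    s=robot.read_state(); R=Ro.from_rotvec(s["orientation"]).as_matrix()
    print("t",round(s["t"],2),"p",np.round(s["tool_pos"],4),"x",np.round(R[:,0],3),"y",np.round(R[:,1],3),"z",np.round(R[:,2],3),"F",np.round(s["force"],1),"op",round(s["opening"],4),"gf",round(s["gripper_force"],1),"q",np.round(s["q"],2))
    return s,R
E
cat > m.py <<'E'
from h import *
st(); print(robot.grip_point_offset)
Z=dict(spindle_1=.014,nest_1=.0527,nest_2=.0527,nest_3=.0527,nest_4=.0527,handle=.072,wheel_axis=.152,knob=.178,lock_hole=.152,bush=.185,lock_pin=.004,pin_block=0,oil_dropper=0,calculator=0,screwdriver_1=0,parts_cup_1=0)
for cam in("top","scene"):
    shot(cam,cam+"0"); c=eyes.calibration(cam); print(cam,np.round(-np.array(c["R"]).T@c["t"],3))
    for k,z in Z.items():
        for r in eyes.place_of(cam,k)[:6]:
            if r["conf"]>.2: print(k,round(r["conf"],2),np.round(r["xy"],1),np.round(at(cam,r["xy"],z)[:2],4))
E
python3 m.py
```

```text
t 0.0 p [ 0.1679 -0.5754  0.2176] x [0.96 0.28 0.  ] y [ 0.28  -0.96  -0.002] z [-0.     0.002 -1.   ] F [-0.  -0.4 -0.4] op 0.0932 gf 0.0 q [-1.37  0.13  1.49 -0.    1.52 -0.09]
0.0188
top [3.520e-01 1.000e-03 1.486e+00]
spindle_1 0.54 [177.5 263. ] [0.4691 0.3729]
spindle_1 0.52 [174.3 244. ] [0.5216 0.3826]
nest_1 0.72 [301.7 229.7] [0.5508 0.031 ]
nest_1 0.72 [250.1 238.3] [0.5295 0.1698]
nest_1 0.66 [286.6 232.5] [0.5438 0.0717]
nest_2 0.72 [301.7 229.7] [0.5508 0.031 ]
nest_2 0.72 [250.1 238.3] [0.5295 0.1698]
nest_2 0.66 [286.6 232.5] [0.5438 0.0717]
nest_3 0.72 [301.7 229.7] [0.5508 0.031 ]
nest_3 0.72 [250.1 238.3] [0.5295 0.1698]
nest_3 0.66 [286.6 232.5] [0.5438 0.0717]
nest_4 0.72 [301.7 229.7] [0.5508 0.031 ]
nest_4 0.72 [250.1 238.3] [0.5295 0.1698]
nest_4 0.66 [286.6 232.5] [0.5438 0.0717]
handle 0.75 [225.9 240.1] [0.5232 0.2315]
handle 0.65 [282.9 232. ] [0.5426 0.0805]
wheel_axis 0.93 [270.6 205.2] [0.6004 0.1065]
knob 0.56 [272.2 226.7] [0.5418 0.1008]
lock_hole 0.72 [268.1 184. ] [0.6549 0.1125]
lock_hole 0.26 [270.2 206.2] [0.5978 0.1075]
bush 0.96 [286.7 188. ] 
[... 1267 characters left out ...]
 [0.5292 0.1202]
nest_4 0.8 [305.8 275.1] [0.5398 0.0599]
nest_4 0.66 [287.9 286.3] [0.545  0.1401]
handle 0.73 [274.5 296.2] [0.5237 0.2265]
wheel_axis 0.56 [280.4 242.6] [0.6089 0.0867]
knob 0.85 [294.5 241.5] [0.5473 0.0996]
lock_hole 0.97 [260.8 242. ] [0.659  0.1153]
bush 0.73 [281.6 231.3] [0.6092 0.0786]
lock_pin 0.52 [400.6 234.4] [ 0.4771 -0.4326]
pin_block 0.67 [398.9 238.2] [ 0.4715 -0.409 ]
oil_dropper 0.58 [347.1 235.9] [ 0.6347 -0.323 ]
calculator 0.73 [197.3 322.2] [0.6906 0.3637]
screwdriver_1 0.51 [239.1 343.8] [0.5297 0.3713]
screwdriver_1 0.49 [395.8 276.7] [ 0.3544 -0.161 ]
screwdriver_1 0.36 [264.2 242.5] [ 0.849  -0.1174]
parts_cup_1 0.62 [366.5 229.4] [ 0.6043 -0.4085]
```

Run:
```python
import cv2
a=cv2.imread("pics/top0.png")[150:320,140:480]; cv2.imwrite("pics/top0c.png",cv2.resize(a,None,fx=2.35,fy=2.35,interpolation=cv2.INTER_CUBIC))
a=cv2.imread("pics/scene0.png")[200:380,180:420]; cv2.imwrite("pics/scene0c.png",cv2.resize(a,None,fx=3.3,fy=3.3,interpolation=cv2.INTER_CUBIC))
```

```text
(no output)
```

View pics/top0c.png

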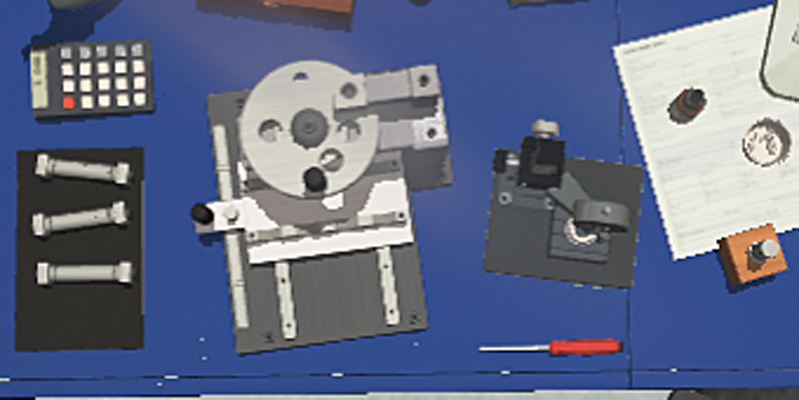

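View pics/scene0c.png

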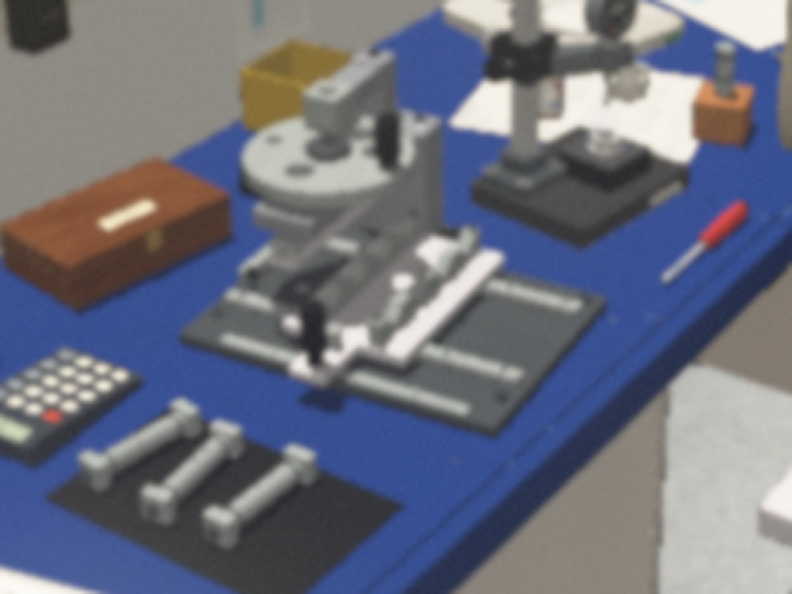

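Three spindles are on the mat, at original top pixels (176,221), (174,243) and (176,265). The carrier is part-way along the rail with its handle at (226,240), and a tall gauge stand sits at about (370,220). I'll check the stand's height and plan the first move.

```bash
cat >> h.py <<'E'
def plan(target,yaw_y=None,p=None):
    """total moves: turn first (about z), then shift in tool axes; prints units"""
    s,R=st(); p=np.array(s["tool_pos"])
    cy=np.arctan2(R[1,1],R[0,1]); a=0
    if yaw_y is not None:
        a=(yaw_y-cy+np.pi/2)%np.pi-np.pi/2   # world turn
    d=Ro.from_rotvec([0,0,a]).as_matrix()@R
    u=d.T@(np.array(target)-p)/.03
    print("turn az",round(-np.degrees(a)/6,2),"shift units",np.round(u,2),"rows>=",int(np.ceil(max(abs(u)))), "tilt axis(tool, units)",np.round(R.T@np.cross(R[:,2],[0,0,-1])/np.radians(6),2))
E
python3 - <<'E'
from h import *
plan([.523,.229,.32],.11)
E
```

```text
t 1.7 p [ 0.168  -0.576   0.2186] x [ 0.96  0.28 -0.  ] y [ 0.28 -0.96 -0.  ] z [-0.  0. -1.] F [ 0.6 -0.  -0.8] op 0.093 gf 0.0 q [-1.37  0.13  1.49 -0.    1.52 -0.09]
turn az -13.34 shift units [25.37 14.71 -3.38] rows>= 26 tilt axis(tool, units) [-0.  0. -0.]
```

View pics/scene0.png

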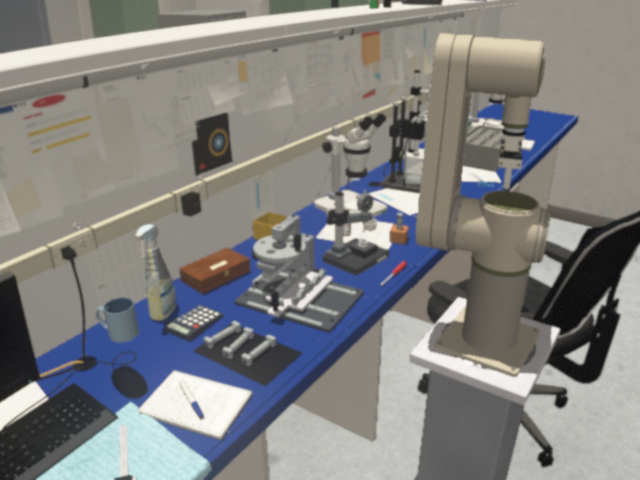

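The gauge and microscope stand is tall, with its post from (338,258) up to (336,135), so I'll pass it on the robot's side.

apply_moves:
  steps: [0.82,-0.98,-0.5,0,0,0,100,0.82,-0.98,-0.5,0,0,0,100,0.82,-0.98,-0.5,0,0,0,100,0.82,-0.98,-0.5,0,0,0,100,0.82,-0.98,-0.5,0,0,0,100,0.82,-0.98,-0.5,0,0,0,100,0.82,-0.98,-0.4,0,0,0,100,0.82,-0.98,0,0,0,0,100,0.82,-0.98,0,0,0,0,100,0.82,-0.98,0,0,0,0,100,0.82,-0.98,0,0,0,0,100,0.82,-0.98,0,0,0,0,100]

```text
t: 2.7
tool_pos: [0.3529, -0.153, 0.321]
orientation: [3.109, 0.443, 0.002]
force: [0.6, -0.1, 0.8]
opening: 0.0931
gripper_force: 0.0
```

apply_moves:
  steps: [0.82,-0.98,0,0,0,0,100,0.82,-0.98,0,0,0,0,100,0.82,-0.98,0,0,0,0,100,0.82,-0.98,0,0,0,0,100,0.82,-0.98,0,0,0,0,100,0.82,-0.98,0,0,0,0,100,0.82,-0.98,0,0,0,0,100,0.82,-0.98,0,0,0,0,100,0.82,-0.98,0,0,0,0,100,0.82,-0.98,0,0,0,0,100,0.82,-0.98,0,0,0,0,100,0,0,0,0,0,-1,100]

```text
t: 3.7
tool_pos: [0.5224, 0.2369, 0.318]
orientation: [-3.081, -0.607, 0.005]
force: [0.5, -0.0, -0.4]
opening: 0.093
gripper_force: 0.0
```

apply_moves:
  steps: [0,0,0,0,0,-1,100,0,0,0,0,0,-1,100,0,0,0,0,0,-1,100,0,0,0,0,0,-1,100,0,0,0,0,0,-1,100,0,0,0,0,0,-1,100,0,0,0,0,0,-1,100,0,0,0,0,0,-1,100,0,0,0,0,0,-1,100,0,0,0,0,0,-1,100,0,0,0,0,0,-1,100,0,0,0,0,0,-1,100]

```text
t: 4.7
tool_pos: [0.5218, 0.2316, 0.3207]
orientation: [2.131, 2.308, 0.0]
force: [0.2, -0.5, -0.5]
opening: 0.0933
gripper_force: 0.0
```

Run:
```python
from h import *
st()
def rep(cam,Z,im=True,n=4,mc=.3):
    for k,z in Z.items():
        for r in eyes.place_of(cam,k)[:n]:
            if r["conf"]>mc: print(cam,k,round(r["conf"],2),np.round(r["xy"],1),np.round(at(cam,r["xy"],z)[:2],4))
shot("wrist","w1"); rep("wrist",dict(handle=.072,wheel_axis=.152,knob=.178,lock_hole=.152,bush=.185,spindle_1=.014))
c=eyes.calibration("wrist"); print(np.round(-np.array(c["R"]).T@c["t"],3),np.round(c["R"],2))
```

```text
t 4.7 p [0.5218 0.2316 0.3207] x [-0.079  0.997  0.   ] y [0.997 0.079 0.   ] z [ 0.  0. -1.] F [ 0.2 -0.5 -0.5] op 0.0933 gf 0.0 q [ 0.33  0.03  1.41 -0.    1.7   0.25]
wrist handle 0.81 [318.4 199.3] [0.5235 0.234 ]
wrist wheel_axis 0.88 [388.3 349.9] [0.6011 0.1054]
wrist wheel_axis 0.47 [319.9 200.3] [0.5236 0.2481]
wrist knob 0.87 [325.  368.3] [0.539  0.0982]
wrist lock_hole 0.67 [443.9 344.5] [0.6545 0.1149]
wrist bush 0.65 [424.2 413.6] [0.6349 0.0602]
wrist spindle_1 0.69 [378.  67.] [0.5801 0.378 ]
wrist spindle_1 0.68 [329.7  58.9] [0.5254 0.3824]
wrist spindle_1 0.58 [273.7  58.8] [0.4631 0.3781]
wrist spindle_1 0.48 [315.4 254.9] [0.5258 0.1514]
[0.517 0.311 0.486] [[ 1.    0.07 -0.  ]
 [ 0.07 -0.96  0.28]
 [ 0.02 -0.28 -0.96]]
```

View pics/w1.png

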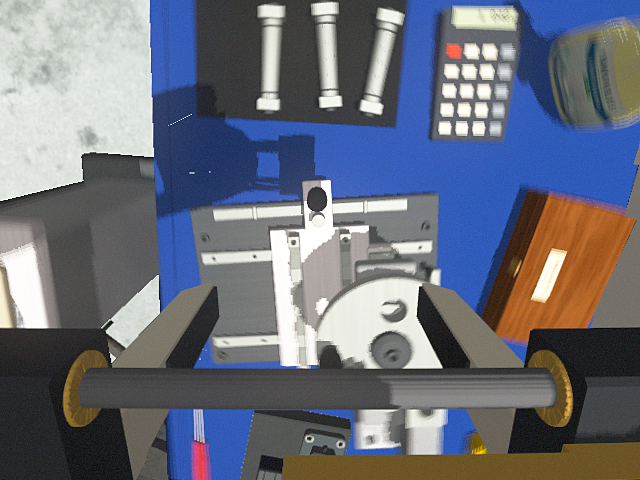

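The wrist view shows the handle at (318,199), directly under the tool. The spindles are at (270,58), (328,58) and (380,65), and the wheel is at lower right. Next I'll lower onto the handle.

apply_moves:
  steps: [0,0,0.97,0,0,-0.4,100,0,0.05,0.97,0,0,0,100,0,0,0.97,0,0,0,100,0,0,0.97,0,0,0,100,0,0,0.97,0,0,0,100,0,0,0.97,0,0,0,100,0,0,0.97,0,0,0,100,0,0,0.97,0,0,0,100,0,0,0.97,0,0,0,100,0,0,0,0,0,0,0,0,0,0,0,0,0,0,0,0,0,0,0,0,0]
  grip_force: 15

```text
t: 6.05
tool_pos: [0.5243, 0.2321, 0.0605]
orientation: [2.089, 2.345, 0.002]
force: [-0.0, -0.3, 0.7]
opening: 0.0775
gripper_force: 0.0
```

apply_moves:
  steps: [0,0,0,0,0,0,0,0,0,0,0,0,0,0,0,0,0,0,0,0,0,0,0,0,0,0,0,0]

```text
t: 6.38
tool_pos: [0.5241, 0.232, 0.06]
orientation: [2.088, 2.346, 0.003]
force: [0.6, -1.1, -1.0]
opening: 0.0512
gripper_force: 0.0
```

Run:
```python
from h import *
st()
for a,b in [((213,214),(408,202)),((192,208),(437,193)),((198,258),(270,254))]:
    pass
```

```text
t 6.38 p [0.5241 0.232  0.06  ] x [-0.116  0.993  0.   ] y [0.993 0.116 0.002] z [ 0.002  0.001 -1.   ] F [ 0.6 -1.1 -1. ] op 0.0512 gf 0.0 q [0.33 0.19 1.72 0.   1.23 0.21]
```

apply_moves:
  steps: [0,0,0,0,0,0,0,0,0,0,0,0,0,0,0,0,0,0,0,0,0,0,0,0,0,0,0,0,0,0,0,0,0,0,0]

```text
t: 6.8
tool_pos: [0.5231, 0.2317, 0.0586]
orientation: [-2.088, -2.347, 0.001]
force: [-1.0, -0.2, 1.3]
opening: 0.0214
gripper_force: 15.0
```

apply_moves:
  steps: [0,-0.25,0,0,0,0,0,0,-0.25,0,0,0,0,0,0,-0.25,0,0,0,0,0,0,-0.25,0,0,0,0,0,0,-0.25,0,0,0,0,0,0,-0.25,0,0,0,0,0,0,-0.25,0,0,0,0,0,0,-0.25,0,0,0,0,0]

```text
t: 7.47
tool_pos: [0.4629, 0.2244, 0.0586]
orientation: [2.088, 2.347, -0.001]
force: [2.1, -2.2, -3.3]
opening: 0.0212
gripper_force: 15.0
```

apply_moves:
  steps: [0,-0.15,0,0,0,0,0,0,-0.15,0,0,0,0,0,0,-0.15,0,0,0,0,0,0,-0.15,0,0,0,0,0]

```text
t: 7.8
tool_pos: [0.4467, 0.2225, 0.0588]
orientation: [2.087, 2.345, 0.003]
force: [19.0, -1.8, -18.2]
opening: 0.0217
gripper_force: 15.0
```

apply_moves:
  steps: [0,-0.1,0,0,0,0,0,0,-0.1,0,0,0,0,0,0,-0.1,0,0,0,0,0]

```text
t: 8.05
tool_pos: [0.4368, 0.2213, 0.0587]
orientation: [2.088, 2.346, -0.0]
force: [1.2, -4.3, -1.4]
opening: 0.0214
gripper_force: 15.0
```

apply_moves:
  steps: [0,-0.1,0,0,0,0,0]

```text
t: 8.13
tool_pos: [0.4352, 0.2211, 0.0588]
orientation: [2.087, 2.345, 0.003]
force: [22.6, -1.4, -21.0]
opening: 0.0217
gripper_force: 15.0
```

apply_moves:
  steps: [0,-0.1,0,0,0,0,0]

```text
t: 8.22
tool_pos: [0.435, 0.2212, 0.0592]
orientation: [2.085, 2.342, 0.011]
force: [30.2, 0.4, -21.4]
opening: 0.0219
gripper_force: 15.0
```

apply_moves:
  steps: [0,0.15,0,0,0,0,100,0,0,0,0,0,0,100,0,0,0,0,0,0,100,0,0,0,0,0,0,100,0,0,0,0,0,0,100,0,0,0,0,0,0,100,0,0,0,0,0,0,100]

```text
t: 8.8
tool_pos: [0.4352, 0.2216, 0.0587]
orientation: [-2.088, -2.347, 0.0]
force: [0.1, -0.1, 0.0]
opening: 0.0644
gripper_force: 0.0
```

apply_moves:
  steps: [0,0,-0.5,0,0,0,100,0,0,-0.8,0,0,0,100,0,0,-0.9,0,0,0,100,0.2,0.1,-1,0,0,0,100,0.4,0.2,-1,0,0,0,100,0.5,0.2,-1,0,0,0,100,0.5,0.2,-1,0,0,0,100,0.5,0.2,-1,0,0,0,100,0.3,0.2,-1,0,0,0,100,0,0,-0.6,0,0,0,100,0,0,0,0,0,0,100,0,0,0,0,0,0,100]

```text
t: 9.8
tool_pos: [0.4603, 0.2973, 0.3238]
orientation: [2.088, 2.347, 0.003]
force: [-0.9, 0.0, -0.7]
opening: 0.0928
gripper_force: 0.0
```

```bash
cat >> h.py <<'E'
def rep(cam,Z,n=6,mc=.3):
    for k,z in Z.items():
        for r in eyes.place_of(cam,k)[:n]:
            if r["conf"]>mc: print(cam,k,round(r["conf"],2),np.round(r["xy"],1),np.round(at(cam,r["xy"],z)[:2],4))
E
python3 - <<'E'
from h import *
st()
shot("wrist","w2"); rep("wrist",dict(handle=.072,nest_1=.0527,wheel_axis=.152,knob=.178,spindle_1=.014))
shot("top"); rep("top",dict(handle=.072,nest_1=.0527,spindle_1=.014))
E
```

```text
t 9.8 p [0.4603 0.2973 0.3238] x [-0.116  0.993  0.001] y [0.993 0.116 0.002] z [ 0.002  0.001 -1.   ] F [-0.9  0.  -0.7] op 0.0928 gf 0.0 q [ 0.48 -0.03  1.47  0.    1.71  0.36]
wrist handle 0.89 [290.  264.4] [0.4373 0.221 ]
wrist nest_1 0.93 [291.4 344.9] [0.4483 0.1063]
wrist nest_1 0.92 [289.6 373.7] [0.45   0.0637]
wrist spindle_1 0.88 [423.9 135.3] [0.5758 0.3777]
wrist spindle_1 0.78 [378.2 128.7] [0.5213 0.3787]
wrist spindle_1 0.65 [326.6 123.3] [0.4607 0.3777]
top handle 0.81 [231.2 273.5] [0.4347 0.2171]
top nest_1 0.72 [290.3 262.8] [0.462  0.0625]
top nest_1 0.69 [271.  262.7] [0.463 0.114]
top nest_1 0.68 [256.6 270.8] [0.442  0.1525]
top nest_1 0.67 [308.6 263.9] [0.4583 0.0137]
top spindle_1 0.65 [177.6 264.8] [0.4641 0.3726]
top spindle_1 0.56 [173.  242.8] [0.5249 0.3862]
top spindle_1 0.51 [175.8 222.2] [0.5822 0.3795]
```

View pics/w2.png

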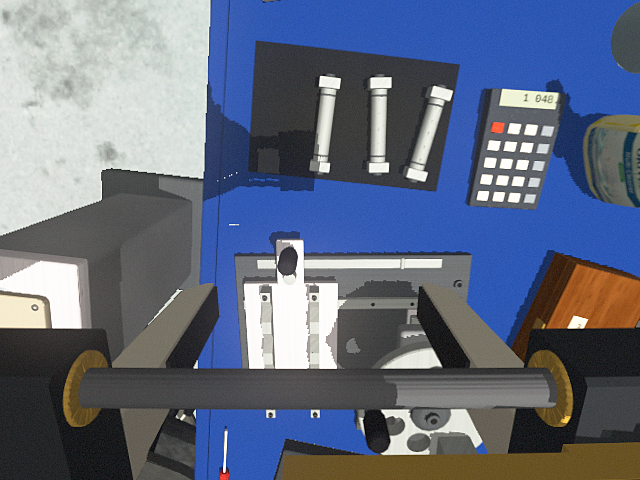

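The carrier is at the front station, with its handle at (289,262), two of the nests visible at (290,300) and the rail level in the picture. The spindles are at (324,123), (378,126) and (425,135). Next I'll compute the spindle axes.

```bash
cat > ax.py <<'E'
from h import *
from scipy.ndimage import label
def spins(cam="wrist",name=None):
    im=shot(cam,name); c=eyes.calibration(cam); out=[]
    for r in eyes.search_frame(cam,"spindle_1"):
        if r["conf"]<.3: continue
        l,t,w,h=[int(v) for v in r["rect"]]; l=max(l-3,0);t=max(t-3,0)
        g=im[t:t+h+6,l:l+w+6].min(2); m=(g>110).astype(np.uint8)
        lb,n=label(m); 
        if n==0: continue
        k=np.argmax([(lb==i+1).sum() for i in range(n)])+1
        ys,xs=np.nonzero(lb==k)
        P=np.array([at(cam,(x+l,y+t),.02,c)[:2] for x,y in zip(xs,ys)])
        mu=P.mean(0); u,s,v=np.linalg.svd(P-mu,full_matrices=False); e=(P-mu)@v[0]
        mid=mu+v[0]*(e.max()+e.min())/2
        b=at(cam,(r["rect"][0]+r["rect"][2]/2,r["rect"][1]+r["rect"][3]/2),.02,c)[:2]
        print(round(r["conf"],2),"rect ctr",np.round(b,4),"mask mid",np.round(mid,4),"len",round(np.ptp(e),3),"axis deg",round(np.degrees(np.arctan2(v[0][1],v[0][0]))%180,1))
if __name__=="__main__":
    st(); spins(); rep("wrist",dict(spindle_1=.014,handle=.072))
E
python3 ax.py
```

```text
t 10.3 p [0.4597 0.2967 0.3223] x [-0.116  0.993 -0.   ] y [ 0.993  0.116 -0.001] z [-0.001 -0.    -1.   ] F [ 0.8  0.1 -0.3] op 0.0931 gf 0.0 q [ 0.48 -0.03  1.47  0.    1.71  0.36]
0.91 rect ctr [0.4603 0.3799] mask mid [0.4613 0.3758] len 0.11 axis deg 90.7
0.8 rect ctr [0.5812 0.3815] mask mid [0.5803 0.37  ] len 0.089 axis deg 84.4
0.74 rect ctr [0.5248 0.3846] mask mid [0.5239 0.3827] len 0.108 axis deg 97.6
wrist spindle_1 0.81 [380.2 128. ] [0.5248 0.3806]
wrist spindle_1 0.74 [425.1 134.5] [0.5786 0.3796]
wrist handle 0.63 [291.1 263.8] [0.4394 0.2219]
```

apply_moves:
  steps: [0,0,0,0,0,1,54,0.67,0,0.2,0,0,0,54,0.67,0.07,0.5,0,0,0,54,0.67,0,0.9,0,0,0,54,0.67,0,0.9,0,0,0,54,0,0,1,0,0,0,54,0,0,1,0,0,0,54,0,0,1,0,0,0,54,0,0,1,0,0,0,54,0,0,1,0,0,0,54,0,0,1,0,0,0,54,0,0,1,0,0,0,54]

```text
t: 11.5
tool_pos: [0.461, 0.3773, 0.0365]
orientation: [2.208, 2.234, 0.001]
force: [0.7, 0.7, 0.4]
opening: 0.0499
gripper_force: 0.0
```

apply_moves:
  steps: [0,0,0.5,0,0,0,54,0,0,0.4,0,0,0,54,0,0,0.18,0,0,0,54,0,0,0,0,0,0,54]

```text
t: 11.83
tool_pos: [0.4606, 0.3769, 0.0044]
orientation: [-2.208, -2.234, 0.002]
force: [0.2, -0.6, 0.0]
opening: 0.0506
gripper_force: 0.0
```

apply_moves:
  steps: [0,0,0,0,0,0,0,0,0,0,0,0,0,0,0,0,0,0,0,0,0,0,0,0,0,0,0,0,0,0,0,0,0,0,0,0,0,0,0,0,0,0,0,0,0,0,0,0,0]
  grip_force: 30

```text
t: 12.42
tool_pos: [0.4613, 0.3775, 0.006]
orientation: [2.209, 2.234, 0.001]
force: [-1.1, -0.9, 4.0]
opening: 0.0171
gripper_force: 30.0
```

apply_moves:
  steps: [0,0,-0.4,0,0,0,0,0,0,-0.8,0,0,0,0,0,0,-0.8,0,0,-1,0,0,0,-0.8,0,0,-1,0,0,0,-0.8,0,0,-1,0,0,0,-0.1,0,0,-1,0,0,0,0,0,0,-1,0,0,0,0,0,0,-1,0,0,0,0,0,0,-1,0,0,0,0,0,0,-1,0,0,0,0,0,0,-1,0,0,0,0,0,0,-1,0]

```text
t: 13.42
tool_pos: [0.4609, 0.3771, 0.1168]
orientation: [-0.788, -3.041, 0.0]
force: [-0.4, 0.8, -1.9]
opening: 0.0172
gripper_force: 30.0
```

apply_moves:
  steps: [0,0,0,0,0,-1,0,0,0,0,0,0,-1,0,0,0,0,0,0,-1,0,0,0,0,0,0,-1,0,0,0,0,0,0,-1,0,0,0,0,0,0,-1,0,0,0,0,0,0,0,0]

```text
t: 14.0
tool_pos: [0.4609, 0.3771, 0.1167]
orientation: [0.19, -3.136, 0.0]
force: [-0.3, 0.6, -0.9]
opening: 0.0174
gripper_force: 30.0
```

Run:
```python
from h import *
plan([.4579,.0207,.115],.116+np.pi/2)
```

```text
t 14.0 p [0.4609 0.3771 0.1167] x [-0.993 -0.121  0.   ] y [-0.121  0.993 -0.   ] z [-0. -0. -1.] F [-0.3  0.6 -0.9] op 0.0174 gf 30.0 q [ 0.6   0.19  1.61 -0.    1.34 -1.09]
turn az 0.05 shift units [  1.48 -11.79   0.06] rows>= 12 tilt axis(tool, units) [-0. -0.  0.]
```

apply_moves:
  steps: [0.12,-0.98,0,0,0,0.05,0,0.12,-0.98,0,0,0,0,0,0.12,-0.98,0,0,0,0,0,0.12,-0.98,0,0,0,0,0,0.13,-0.98,0,0,0,0,0,0.13,-0.98,0,0,0,0,0,0.12,-0.98,0,0,0,0,0,0.12,-0.98,0,0,0,0,0,0.12,-0.99,0,0,0,0,0,0.12,-0.99,0,0,0,0,0,0.13,-0.99,0,0,0,0,0,0.12,-0.98,0,0,0,0,0]

```text
t: 15.0
tool_pos: [0.4562, 0.0194, 0.1168]
orientation: [-0.168, 3.137, -0.0]
force: [1.0, -0.5, -1.8]
opening: 0.0168
gripper_force: 30.0
```

Run:
```python
from h import *
st(); shot("wrist","w3"); rep("wrist",dict(nest_1=.0527,handle=.072,spindle_1=.125))
shot("top"); rep("top",dict(nest_1=.0527,handle=.072))
```

```text
t 15.0 p [0.4562 0.0194 0.1168] x [-0.994 -0.107 -0.   ] y [-0.107  0.994 -0.   ] z [ 0. -0. -1.] F [ 1.  -0.5 -1.8] op 0.0168 gf 30.0 q [-0.07 -0.19  1.99 -0.    1.34 -1.75]
wrist nest_1 0.96 [391.8 263.2] [0.4567 0.0643]
wrist nest_1 0.71 [527.8 259. ] [0.4451 0.149 ]
wrist nest_1 0.69 [461.4 261.7] [0.4512 0.1076]
wrist spindle_1 0.76 [319.1 309.1] [0.4569 0.0215]
top nest_1 0.8 [306.6 263.6] [0.4592 0.019 ]
top nest_1 0.76 [290.3 266.6] [0.4519 0.0626]
top nest_1 0.76 [253.7 269.5] [0.4456 0.1602]
top nest_1 0.75 [428.1 197.3] [ 0.6342 -0.3121]
top nest_1 0.67 [270. 268.] [0.4489 0.1167]
top handle 0.64 [306.9 264.3] [0.4559 0.018 ]
top handle 0.6 [228.1 274.5] [0.4322 0.2252]
```

View pics/w3.png

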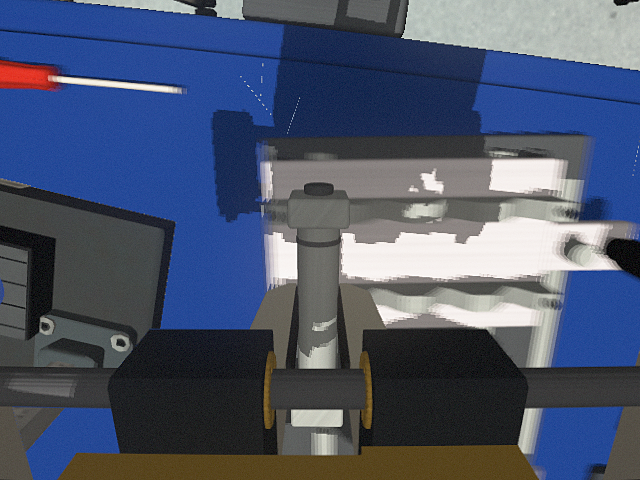

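apply_moves:
  steps: [-0.1,0.03,0,0,0,-0.1,0,0,0,0.4,0,0,0,0,0,0,0.5,0,0,0,0,0,0,0.5,0,0,0,0,0,0,0.4,0,0,0,0,0,0,0.2,0,0,0,0,0,0,0.2,0,0,0,0,0,0,0.15,0,0,0,0,0,0,0,0,0,0,0]

```text
t: 16.1
tool_pos: [0.4599, 0.022, 0.0458]
orientation: [-0.191, 3.135, -0.001]
force: [0.6, -0.3, -1.4]
opening: 0.0171
gripper_force: 30.0
```

Run:
```python
from h import *
plan([.4592,.0205,.0437],.118+np.pi/2)
```

```text
t 16.1 p [0.4599 0.022  0.0458] x [-0.993 -0.122 -0.001] y [-0.122  0.993 -0.001] z [ 0.001 -0.001 -1.   ] F [ 0.6 -0.3 -1.4] op 0.0171 gf 30.0 q [-0.06 -0.09  2.04 -0.    1.19 -1.76]
turn az 0.04 shift units [ 0.03 -0.05  0.07] rows>= 1 tilt axis(tool, units) [-0.01  0.01  0.  ]
```

apply_moves:
  steps: [0,-0.02,0.06,0,0,0,0,0,0,0.03,0,0,0,0,0,0,0,0,0,0,0]

```text
t: 16.35
tool_pos: [0.4611, 0.0213, 0.0446]
orientation: [-0.191, 3.133, -0.001]
force: [-0.3, -1.7, 5.6]
opening: 0.0171
gripper_force: 30.0
```

apply_moves:
  steps: [0,0,0,0,0,0,28,0,0,0,0,0,0,28,0,0,0,0,0,0,28,0,0,0,0,0,0,28,0,0,-0.2,0,0,0,28,0,0,-0.6,0,0,0,28,0,0,-0.9,0,0,0,28,0,0,-0.9,0,0,0,28,0,0,-0.4,0,0,0,28,0,0,0,0,0,0,54,0,0,0,0,0,0,54]

```text
t: 17.27
tool_pos: [0.46, 0.0215, 0.1333]
orientation: [-0.191, 3.134, -0.0]
force: [-0.0, -0.5, -0.6]
opening: 0.0354
gripper_force: 0.0
```

Run:
```python
from h import *
st(); im=shot("wrist","w4"); rep("wrist",dict(nest_1=.0527,spindle_1=.0527))
shot("top"); rep("top",dict(nest_1=.0527,spindle_1=.014))
plan([.5238,.381,.14],.12)
```

```text
t 17.27 p [0.46   0.0215 0.1333] x [-0.993 -0.121 -0.001] y [-0.121  0.993 -0.   ] z [ 0.001 -0.    -1.   ] F [-0.  -0.5 -0.6] op 0.0354 gf 0.0 q [-0.06 -0.2   1.97  0.    1.37 -1.76]
wrist nest_1 0.94 [383.2 251.1] [0.4548 0.0651]
wrist nest_1 0.73 [511.  247.1] [0.4418 0.1487]
wrist nest_1 0.63 [449.3 249.5] [0.4484 0.1083]
wrist nest_1 0.61 [318.6 249.5] [0.4588 0.0228]
wrist spindle_1 0.97 [322.  250.8] [0.4591 0.0251]
top nest_1 0.88 [273.9 266.3] [0.4533 0.1063]
top nest_1 0.68 [288.8 267.9] [0.4484 0.0666]
top nest_1 0.68 [257.9 270. ] [0.4441 0.149 ]
top nest_1 0.62 [306.2 262.8] [0.4614 0.02  ]
top spindle_1 0.78 [176.9 244.2] [0.5209 0.3754]
top spindle_1 0.68 [173.7 221.7] [0.5836 0.3853]
top spindle_1 0.54 [307.6 261.3] [0.4684 0.0167]
t 17.57 p [0.4586 0.0215 0.1317] x [-0.993 -0.121  0.003] y [-0.121  0.993  0.   ] z [-0.003  0.    -1.   ] F [ 0.6 -0.4  0.1] op 0.0497 gf 0.0 q [-0.06 -0.2   1.97  0.    1.37 -1.76]
turn az -14.99 shift units [-11.63  -3.59  -0.31] rows>= 12 tilt axis(tool, units) [ 0.   -0.02 -0.  ]
```

View pics/w4.png

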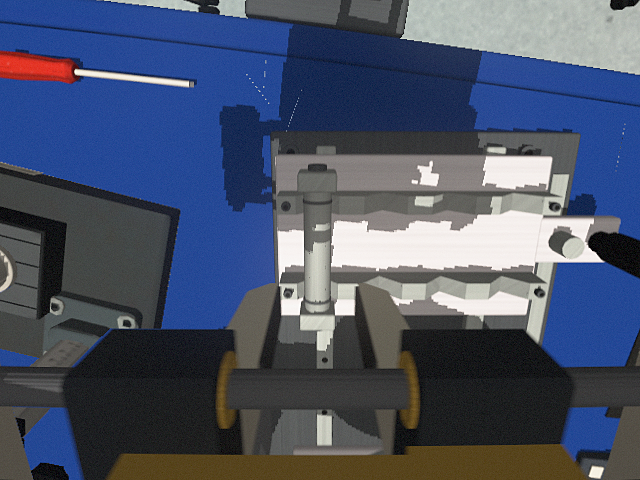

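Spindle A is seated in nest 1 at (318,250), with its ends outside both bars. Next is spindle B.

apply_moves:
  steps: [0,0,-0.3,0,0,1,54,0,0,-0.3,0,0,1,54,0,0,-0.3,0,0,1,54,0,0,-0.3,0,0,1,54,0,0,-0.3,0,0,1,54,0,0,-0.3,0,0,1,54,0,0,-0.3,0,0,1,54,0,0,-0.3,0,0,1,54,0,0,-0.3,0,0,1,54,0,0,-0.3,0,0,1,54,0,0,0,0,0,1,54,0,0,0,0,0,1,54]

```text
t: 18.57
tool_pos: [0.4597, 0.0215, 0.2232]
orientation: [1.696, 2.644, 0.0]
force: [-0.3, -0.3, -0.8]
opening: 0.0501
gripper_force: 0.0
```

apply_moves:
  steps: [0,0,0,0,0,1,54,0,0,0,0,0,1,54,0,0,0,0,0,1,54]

```text
t: 18.82
tool_pos: [0.4592, 0.0215, 0.2223]
orientation: [-2.088, -2.346, 0.001]
force: [-0.1, 1.0, -0.7]
opening: 0.0503
gripper_force: 0.0
```

apply_moves:
  steps: [0.97,0.3,0,0,0,0,54,0.97,0.3,0,0,0,0,54,0.97,0.3,0,0,0,0,54,0.97,0.3,0,0,0,0,54,0.97,0.3,0,0,0,0,54,0.97,0.3,0,0,0,0,54,0.97,0.3,0,0,0,0,54,0.97,0.3,0,0,0,0,54,0.97,0.3,0,0,0,0,54,0.97,0.3,0,0,0,0,54,0,0.3,0,0,0,0,54,0,0.3,0,0,0,0,54]

```text
t: 19.82
tool_pos: [0.5311, 0.3246, 0.2218]
orientation: [-2.079, -2.355, 0.003]
force: [-0.5, -0.5, -0.5]
opening: 0.0501
gripper_force: 0.0
```

```bash
cat > ax2.py <<'E'
from ax import *
st(); spins(name="w5"); rep("wrist",dict(spindle_1=.014))
E
python3 ax2.py
```

```text
t 19.82 p [0.5311 0.3246 0.2218] x [-0.124  0.992 -0.001] y [ 0.992  0.124 -0.002] z [-0.002 -0.001 -1.   ] F [-0.5 -0.5 -0.5] op 0.0501 gf 0.0 q [ 0.47  0.19  1.41 -0.    1.54  0.34]
0.76 rect ctr [0.5262 0.3851] mask mid [0.5259 0.3938] len 0.089 axis deg 97.5
0.68 rect ctr [0.583  0.3813] mask mid [0.5855 0.3794] len 0.112 axis deg 83.1
wrist spindle_1 0.9 [318.4 146.9] [0.5262 0.3812]
wrist spindle_1 0.57 [376.1 160.2] [0.5817 0.3756]
```

View pics/w5.png

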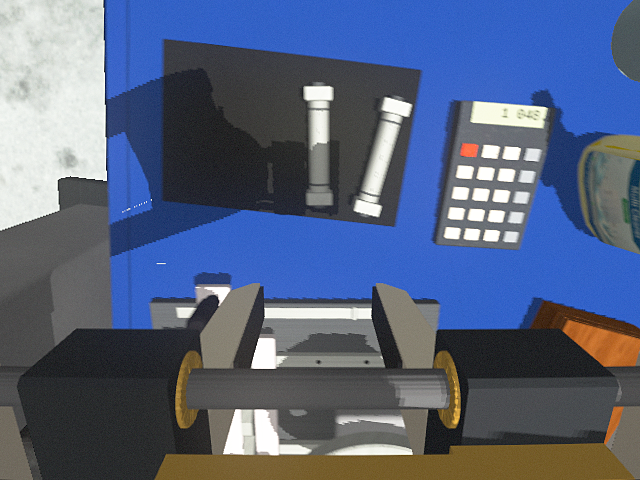

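Spindle B runs from (319,92) to (319,198), upright in the picture. Spindle C runs from (395,107) to (368,208), and both match the measured values. I'll grasp B.

apply_moves:
  steps: [0.64,0.07,0.3,0,0,0,50,0.64,0,0.5,0,0,0,50,0.64,0,0.5,0,0,0,50,0,0,0.9,0,0,0,50,0,0,0.9,0,0,0,50,0,0,0.9,0,0,0,50,0,0,0.9,0,0,0,50,0,0,0.9,0,0,0,50,0,0,0.7,0,0,0,50,0,0,0.5,0,0,0,50,0,0,0.22,0,0,0,50,0,0,0,0,0,0,50]

```text
t: 20.97
tool_pos: [0.5256, 0.3794, 0.0049]
orientation: [-2.083, -2.351, 0.004]
force: [-0.4, -0.3, 0.3]
opening: 0.0465
gripper_force: 0.0
```

apply_moves:
  steps: [0,0,0,0,0,0,0,0,0,0,0,0,0,0,0,0,0,0,0,0,0,0,0,0,0,0,0,0,0,0,0,0,0,0,0,0,0,0,0,0,0,0,0,0,0,0,0,0,0]
  grip_force: 30

```text
t: 21.55
tool_pos: [0.5266, 0.3813, 0.0076]
orientation: [-2.082, -2.352, -0.001]
force: [-3.6, -0.5, 6.3]
opening: 0.0175
gripper_force: 30.0
```

apply_moves:
  steps: [0,0,-0.4,0,0,0,0,0,0,-0.8,0,0,0,0,0,0,-0.8,0,0,-1,0,0,0,-0.8,0,0,-1,0,0,0,-0.8,0,0,-1,0,0,0,-0.1,0,0,-1,0,0,0,0,0,0,-1,0,0,0,0,0,0,-1,0,0,0,0,0,0,-1,0,0,0,0,0,0,-1,0,0,0,0,0,0,-1,0,0,0,0,0,0,-1,0]

```text
t: 22.55
tool_pos: [0.5265, 0.3807, 0.1179]
orientation: [0.619, 3.08, -0.0]
force: [0.7, 0.2, -2.5]
opening: 0.0175
gripper_force: 30.0
```

apply_moves:
  steps: [0,0,0,0,0,-1,0,0,0,0,0,0,-1,0,0,0,0,0,0,-1,0,0,0,0,0,0,-1,0,0,0,0,0,0,-1,0,0,0,0,0,0,0,0]

```text
t: 23.05
tool_pos: [0.5265, 0.3807, 0.1178]
orientation: [-0.198, 3.135, -0.0]
force: [0.1, -0.9, -2.4]
opening: 0.0169
gripper_force: 30.0
```

Run:
```python
from h import *
plan([.4494,.1088,.115],.12+np.pi/2)
```

```text
t 23.05 p [0.5265 0.3807 0.1178] x [-0.992 -0.126 -0.   ] y [-0.126  0.992 -0.   ] z [ 0. -0. -1.] F [ 0.1 -0.9 -2.4] op 0.0169 gf 30.0 q [ 0.55  0.33  1.45 -0.    1.37 -1.15]
turn az 0.06 shift units [ 3.64 -8.69  0.1 ] rows>= 9 tilt axis(tool, units) [-0.  0.  0.]
```

apply_moves:
  steps: [0.91,-0.5,0,0,0,0.06,0,0.91,-0.9,0,0,0,0,0,0.91,-0.95,0,0,0,0,0,0.91,-0.95,0,0,0,0,0,0,-0.95,0,0,0,0,0,0,-0.95,0,0,0,0,0,0,-0.95,0,0,0,0,0,0,-0.95,0,0,0,0,0,0,-0.95,0,0,0,0,0,0,-0.64,0,0,0,0,0,0,0,0,0,0,0,0,0,0,0,0,0,0,0]

```text
t: 24.05
tool_pos: [0.4484, 0.1083, 0.118]
orientation: [-0.172, 3.136, 0.0]
force: [-0.3, 0.6, -3.5]
opening: 0.017
gripper_force: 30.0
```

Run:
```python
from h import *
plan([.4494,.1088,.047],.12+np.pi/2)
```

```text
t 24.05 p [0.4484 0.1083 0.118 ] x [-0.994 -0.11  -0.001] y [-0.11   0.994  0.   ] z [ 0.001  0.    -1.   ] F [-0.3  0.6 -3.5] op 0.017 gf 30.0 q [ 0.13 -0.18  1.98  0.    1.34 -1.55]
turn az -0.1 shift units [-0.03  0.01  2.37] rows>= 3 tilt axis(tool, units) [0.   0.01 0.  ]
```

apply_moves:
  steps: [0,0,0.4,0,0,-0.1,0,0,0,0.5,0,0,0,0,0,0,0.5,0,0,0,0,0,0,0.5,0,0,0,0,0,0,0.2,0,0,0,0,0,0,0.15,0,0,0,0,0,0,0.1,0,0,0,0,0,0,0,0,0,0,0]

```text
t: 24.72
tool_pos: [0.4487, 0.1094, 0.0474]
orientation: [-0.198, 3.134, -0.001]
force: [0.6, -1.0, -2.8]
opening: 0.0169
gripper_force: 30.0
```

apply_moves:
  steps: [0,0,0.05,0,0,0,0,0,0,0,0,0,0,0]

```text
t: 24.88
tool_pos: [0.4494, 0.1092, 0.0469]
orientation: [-0.197, 3.133, -0.001]
force: [-0.3, -2.3, 3.6]
opening: 0.0171
gripper_force: 30.0
```

apply_moves:
  steps: [0,0,0,0,0,0,28,0,0,0,0,0,0,28,0,0,0,0,0,0,28,0,0,0,0,0,0,28,0,0,-0.2,0,0,0,28,0,0,-0.6,0,0,0,28,0,0,-0.9,0,0,0,28,0,0,-0.9,0,0,0,28,0,0,-0.8,0,0,0,28,0,0,-0.8,0,0,1,54,0,0,-0.8,0,0,1,54,0,0,-0.8,0,0,1,54]

```text
t: 25.88
tool_pos: [0.448, 0.1092, 0.2213]
orientation: [0.304, 3.126, 0.0]
force: [0.6, -0.4, -0.5]
opening: 0.0415
gripper_force: 0.0
```

apply_moves:
  steps: [0,0,0,0,0,1,54,0,0,0,0,0,1,54,0,0,0,0,0,1,54,0,0,0,0,0,1,54,0,0,0,0,0,1,54,0,0,0,0,0,1,54,0,0,0,0,0,1,54,0,0,0,0,0,1,54,0,0,0,0,0,1,54,0,0,0,0,0,1,54,0,0,0,0,0,1,54,0,0,0,0,0,1,54]

```text
t: 26.88
tool_pos: [0.448, 0.1092, 0.2199]
orientation: [-2.084, -2.351, -0.0]
force: [-0.2, 0.3, 0.3]
opening: 0.0499
gripper_force: 0.0
```

apply_moves:
  steps: [0,0,0,0,0,1,54,0,0,0,0,0,1,54,0,0,0,0,0,0.2,54,0,0,0,0,0,0,54]

```text
t: 27.22
tool_pos: [0.4481, 0.1092, 0.2199]
orientation: [2.333, 2.104, 0.0]
force: [0.4, 0.4, -0.8]
opening: 0.0504
gripper_force: 0.0
```

Run:
```python
from h import *
shot("top","t5"); rep("top",dict(spindle_1=.014))
plan([.582,.32,.22],-.115)
```

```text
top spindle_1 0.87 [174.8 222.7] [0.5808 0.3822]
top spindle_1 0.54 [306.8 260.8] [0.4698 0.0188]
top spindle_1 0.52 [306.1 262. ] [0.4665 0.0208]
t 27.32 p [0.4482 0.1092 0.2197] x [0.101 0.995 0.   ] y [ 0.995 -0.101  0.   ] z [ 0.  0. -1.] F [-0.7 -0.  -0.6] op 0.0503 gf 0.0 q [ 0.13 -0.25  1.86  0.    1.54  0.23]
turn az 0.13 shift units [ 7.49  3.63 -0.01] rows>= 8 tilt axis(tool, units) [ 0. -0.  0.]
```

apply_moves:
  steps: [0.94,0.1,0,0,0,0.13,54,0.94,0.3,0,0,0,0,54,0.94,0.4,0,0,0,0,54,0.94,0.55,0,0,0,0,54,0.94,0.55,0,0,0,0,54,0.94,0.55,0,0,0,0,54,0.93,0.6,0,0,0,0,54,0.93,0.58,0,0,0,0,54,0,0,0,0,0,0,54]

```text
t: 28.07
tool_pos: [0.5837, 0.3234, 0.216]
orientation: [-2.343, -2.09, 0.004]
force: [0.5, 0.5, -0.3]
opening: 0.0501
gripper_force: 0.0
```

```bash
sed -i 's/w5/w6/' ax2.py; python3 ax2.py
```

```text
t 28.07 p [0.5837 0.3234 0.216 ] x [ 0.113  0.994 -0.001] y [ 0.994 -0.113 -0.003] z [-0.003 -0.    -1.   ] F [ 0.5  0.5 -0.3] op 0.0501 gf 0.0 q [0.43 0.32 1.28 0.   1.55 0.54]
0.93 rect ctr [0.4744 0.0822] mask mid [0.4768 0.0773] len 0.065 axis deg 25.4
0.7 rect ctr [0.5798 0.381 ] mask mid [0.5807 0.3796] len 0.11 axis deg 83.2
0.39 rect ctr [0.4617 0.1438] mask mid [0.4623 0.2065] len 0.092 axis deg 11.2
wrist spindle_1 0.56 [308.8 151.5] [0.581  0.3755]
```

apply_moves:
  steps: [0.61,-0.16,0.3,0,0,0.05,50,0.61,-0.16,0.5,0,0,0,50,0.61,0,0.5,0,0,0,50,0,0,0.9,0,0,0,50,0,0,0.9,0,0,0,50,0,0,0.9,0,0,0,50,0,0,0.9,0,0,0,50,0,0,0.8,0,0,0,50,0,0,0.6,0,0,0,50,0,0,0.5,0,0,0,50,0,0,0.2,0,0,0,50,0,0,0,0,0,0,50]

```text
t: 29.22
tool_pos: [0.5787, 0.3744, 0.0086]
orientation: [-2.354, -2.08, 0.003]
force: [-0.3, -0.3, 0.0]
opening: 0.0464
gripper_force: 0.0
```

apply_moves:
  steps: [0,0,0,0,0,0,0,0,0,0,0,0,0,0,0,0,0,0,0,0,0,0,0,0,0,0,0,0,0,0,0,0,0,0,0,0,0,0,0,0,0,0,0,0,0,0,0,0,0]
  grip_force: 30

```text
t: 29.8
tool_pos: [0.5803, 0.3758, 0.0106]
orientation: [2.354, 2.08, 0.002]
force: [-1.1, -0.3, 5.8]
opening: 0.0173
gripper_force: 30.0
```

apply_moves:
  steps: [0,0,-0.4,0,0,0,0,0,0,-0.8,0,0,0,0,0,0,-0.8,0,0,-1,0,0,0,-0.8,0,0,-1,0,0,0,-0.8,0,0,-1,0,0,0,-0.1,0,0,-1,0,0,0,0,0,0,-1,0,0,0,0,0,0,-1,0,0,0,0,0,0,-1,0,0,0,0,0,0,-1,0,0,0,0,0,0,-1,0,0,0,0,0,0,-1,0]

```text
t: 30.8
tool_pos: [0.5791, 0.3752, 0.1205]
orientation: [-0.991, -2.98, 0.001]
force: [0.1, -0.3, -2.4]
opening: 0.0172
gripper_force: 30.0
```

apply_moves:
  steps: [0,0,0,0,0,-1,0,0,0,0,0,0,-1,0,0,0,0,0,0,-1,0,0,0,0,0,0,-1,0,0,0,0,0,0,-1,0,0,0,0,0,0,-1,0,0,0,0,0,0,-1,0,0,0,0,0,0,-0.3,0,0,0,0,0,0,0,0]

```text
t: 31.55
tool_pos: [0.5792, 0.3753, 0.1206]
orientation: [0.187, -3.135, 0.001]
force: [0.9, 0.1, -3.0]
opening: 0.0169
gripper_force: 30.0
```

Run:
```python
from h import *
plan([.4437,.1525,.115],.12+np.pi/2)
```

```text
t 31.55 p [0.5792 0.3753 0.1206] x [-0.993 -0.119  0.001] y [-0.119  0.993 -0.   ] z [-0.001 -0.    -1.   ] F [ 0.9  0.1 -3. ] op 0.0169 gf 30.0 q [ 0.5   0.43  1.31  0.    1.4  -1.19]
turn az -0.01 shift units [ 5.37 -6.83  0.19] rows>= 7 tilt axis(tool, units) [-0.   -0.01  0.  ]
```

apply_moves:
  steps: [0.95,-0.2,0,0,0,0,0,0.95,-0.6,0,0,0,0,0,0.95,-0.8,0,0,0,0,0,0.95,-0.9,0,0,0,0,0,0.95,-0.9,0,0,0,0,0,0.58,-0.9,0,0,0,0,0,0,-0.9,0,0,0,0,0,0,-0.9,0,0,0,0,0,0,-0.73,0,0,0,0,0,0,0,0,0,0,0,0,0,0,0,0,0,0,0]

```text
t: 32.47
tool_pos: [0.4449, 0.1525, 0.1209]
orientation: [-0.178, 3.136, 0.0]
force: [-0.6, -0.4, -2.5]
opening: 0.0174
gripper_force: 30.0
```

Run:
```python
from h import *
plan([.4447,.1525,.0515],.12+np.pi/2)
```

```text
t 32.47 p [0.4449 0.1525 0.1209] x [-0.994 -0.113 -0.   ] y [-0.113  0.994  0.   ] z [ 0.  0. -1.] F [-0.6 -0.4 -2.5] op 0.0174 gf 30.0 q [ 0.22 -0.16  1.96  0.    1.34 -1.46]
turn az -0.06 shift units [0.01 0.   2.31] rows>= 3 tilt axis(tool, units) [ 0.  0. -0.]
```

apply_moves:
  steps: [0,0,0.4,0,0,-0.06,0,0,0,0.5,0,0,0,0,0,0,0.5,0,0,0,0,0,0,0.5,0,0,0,0,0,0,0.2,0,0,0,0,0,0,0.15,0,0,0,0,0,0,0.05,0,0,0,0,0,0,0,0,0,0,0]

```text
t: 33.13
tool_pos: [0.4446, 0.1536, 0.0514]
orientation: [0.195, -3.135, 0.0]
force: [-0.2, -0.1, -1.1]
opening: 0.0168
gripper_force: 30.0
```

apply_moves:
  steps: [0,0,0.07,0,0,0,0,0,0,0,0,0,0,0]

```text
t: 33.3
tool_pos: [0.4456, 0.1534, 0.0503]
orientation: [-0.194, 3.134, 0.0]
force: [0.7, -0.8, -0.1]
opening: 0.0171
gripper_force: 30.0
```

apply_moves:
  steps: [0,0,0.03,0,0,0,0,0,0,0,0,0,0,0]

```text
t: 33.47
tool_pos: [0.446, 0.1532, 0.0499]
orientation: [-0.194, 3.133, -0.0]
force: [-0.2, -1.4, 5.1]
opening: 0.0172
gripper_force: 30.0
```

apply_moves:
  steps: [0,0,0,0,0,0,28,0,0,0,0,0,0,28,0,0,0,0,0,0,28,0,0,0,0,0,0,28,0,0,-0.2,0,0,0,28,0,0,-0.6,0,0,0,28,0,0,-0.9,0,0,0,28,0,0,-0.9,0,0,0,28,0,0,-0.8,0,0,0,28,0,0,-0.8,0,0,0,28,0,0,0,0,0,0,28,0,0,0,0,0,0,28]

```text
t: 34.47
tool_pos: [0.4461, 0.1536, 0.1767]
orientation: [-0.194, 3.132, 0.001]
force: [-0.5, 0.4, -0.3]
opening: 0.026
gripper_force: 0.0
```

Run:
```python
from h import *
st(); im=shot("wrist","w7"); rep("wrist",dict(spindle_1=.0527,handle=.072))
```

```text
t 34.47 p [0.4461 0.1536 0.1767] x [-0.992 -0.123 -0.004] y [-0.123  0.992  0.   ] z [ 0.004  0.001 -1.   ] F [-0.5  0.4 -0.3] op 0.026 gf 0.0 q [ 0.22 -0.2   1.89  0.    1.45 -1.47]
wrist spindle_1 0.87 [316.1 226.9] [0.4408 0.1521]
wrist spindle_1 0.85 [259.4 223.9] [0.4437 0.1092]
wrist spindle_1 0.72 [147.7 227.9] [0.4573 0.0247]
```

View pics/w7.png

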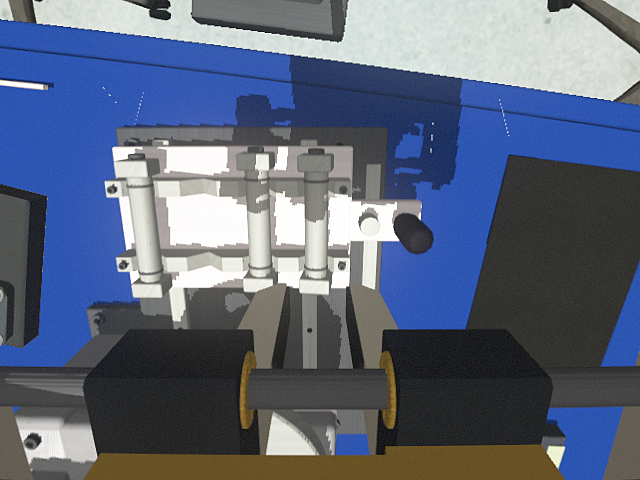

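All three spindles are seated in nests 1, 3 and 4 (at (145,225), (259,222) and (316,222)) and the mat is empty. The handle is at (412,232), and I'll push the carrier in by it.

apply_moves:
  steps: [0,0,-0.8,0,0,1,80,0,0,0,0,0,1,80,0,0,0,0,0,1,80,0,0,0,0,0,1,80,0,0,0,0,0,1,80,0,0,0,0,0,1,80,0,0,0,0,0,1,80,0,0,0,0,0,1,80,0,0,0,0,0,1,80,0,0,0,0,0,1,80,0,0,0,0,0,1,80,0,0,0,0,0,1,80]

```text
t: 35.62
tool_pos: [0.4438, 0.1531, 0.1968]
orientation: [-1.692, -2.645, 0.003]
force: [-0.4, 0.1, 0.1]
opening: 0.0745
gripper_force: 0.0
```

apply_moves:
  steps: [0,0,0,0,0,1,80,0,0,0,0,0,1,80,0,0,0,0,0,1,80,0,0,0,0,0,0,80]

```text
t: 35.95
tool_pos: [0.4439, 0.1531, 0.1969]
orientation: [-2.085, -2.348, 0.004]
force: [0.2, 0.6, 0.7]
opening: 0.0742
gripper_force: 0.0
```

Run:
```python
from h import *
plan([.4362,.2215,.0595],.118)
```

```text
t 35.95 p [0.4439 0.1531 0.1969] x [-0.118  0.993 -0.   ] y [ 0.993  0.118 -0.003] z [-0.003 -0.001 -1.   ] F [0.2 0.6 0.7] op 0.0742 gf 0.0 q [ 0.22 -0.22  1.86  0.    1.5   0.1 ]
turn az 0.01 shift units [2.3  0.03 4.58] rows>= 5 tilt axis(tool, units) [-0.03  0.    0.  ]
```

apply_moves:
  steps: [0.77,0,0,0,0,0,80,0.77,0.03,0,0,0,0,80,0.76,0,0.5,0,0,0,80,0,0,0.9,0,0,0,80,0,0,0.9,0,0,0,80,0,0,0.9,0,0,0,80,0,0,0.9,0,0,0,80,0,0,0.48,0,0,0,80,0,0,0,0,0,0,0,0,0,0,0,0,0,0,0,0,0,0,0,0,0,0,0,0,0,0,0,0]
  grip_force: 20

```text
t: 36.95
tool_pos: [0.4384, 0.2223, 0.0627]
orientation: [2.078, 2.354, 0.004]
force: [-0.4, -0.3, -0.0]
opening: 0.0525
gripper_force: 0.0
```

apply_moves:
  steps: [0,0,0,0,0,0,0,0,0,0,0,0,0,0,0,0,0,0,0,0,0,0,0,0,0,0,0,0,0,0,0,0,0,0,0,0,0,0,0,0,0,0]

```text
t: 37.45
tool_pos: [0.4372, 0.2219, 0.0614]
orientation: [-2.08, -2.354, -0.0]
force: [-2.6, -0.3, 4.0]
opening: 0.0213
gripper_force: 20.0
```

apply_moves:
  steps: [0,0.1,0,0,0,0,0,0,0.1,0,0,0,0,0,0,0.1,0,0,0,0,0,0,0.15,0,0,0,0,0,0,0.2,0,0,0,0,0,0,0.25,0,0,0,0,0,0,0.25,0,0,0,0,0,0,0.25,0,0,0,0,0,0,0.25,0,0,0,0,0,0,0.25,0,0,0,0,0,0,0.25,0,0,0,0,0,0,0.25,0,0,0,0,0]

```text
t: 38.45
tool_pos: [0.5098, 0.2308, 0.0614]
orientation: [2.08, 2.354, 0.001]
force: [-1.7, -1.7, 5.9]
opening: 0.0213
gripper_force: 20.0
```

apply_moves:
  steps: [0,0.25,0,0,0,0,0,0,0.25,0,0,0,0,0,0,0.25,0,0,0,0,0,0,0.25,0,0,0,0,0,0,0.25,0,0,0,0,0,0,0.25,0,0,0,0,0,0,0.25,0,0,0,0,0]

```text
t: 39.03
tool_pos: [0.562, 0.2372, 0.0614]
orientation: [2.08, 2.354, 0.001]
force: [-2.2, -1.5, 6.4]
opening: 0.0212
gripper_force: 20.0
```

apply_moves:
  steps: [0,0.15,0,0,0,0,0,0,0.15,0,0,0,0,0,0,0.15,0,0,0,0,0]

```text
t: 39.28
tool_pos: [0.5745, 0.2387, 0.0613]
orientation: [-2.08, -2.354, 0.001]
force: [-19.3, -5.2, 18.8]
opening: 0.0211
gripper_force: 20.0
```

apply_moves:
  steps: [0,0.1,0,0,0,0,0,0,0.1,0,0,0,0,0]

```text
t: 39.45
tool_pos: [0.5798, 0.2393, 0.0614]
orientation: [-2.079, -2.354, 0.003]
force: [-4.0, -2.7, 8.4]
opening: 0.0214
gripper_force: 20.0
```

apply_moves:
  steps: [0,0.1,0,0,0,0,0]

```text
t: 39.53
tool_pos: [0.5836, 0.2397, 0.0614]
orientation: [2.08, 2.354, -0.001]
force: [-1.0, -2.6, 5.4]
opening: 0.0213
gripper_force: 20.0
```

apply_moves:
  steps: [0,0.08,0,0,0,0,0]

```text
t: 39.62
tool_pos: [0.5863, 0.2401, 0.0614]
orientation: [2.08, 2.354, 0.0]
force: [-7.7, -1.7, 5.9]
opening: 0.0217
gripper_force: 20.0
```

apply_moves:
  steps: [0,0.05,0,0,0,0,0]

```text
t: 39.7
tool_pos: [0.5863, 0.2401, 0.0613]
orientation: [-2.079, -2.353, 0.004]
force: [-15.8, -5.0, 16.4]
opening: 0.0216
gripper_force: 20.0
```

apply_moves:
  steps: [0,-0.06,0,0,0,0,50,0,0,0,0,0,0,80,0,0,0,0,0,0,80,0,0,0,0,0,0,80,0,0,0,0,0,0,80,0,0,0,0,0,0,80,0,0,0,0,0,0,80,0,0,-0.4,0,0,0,80,0,0,-0.9,0,0,0,80,0,0,-1,0,0,0,80,0.5,0,-1,0,0,0,80,0.5,0,-1,0,0,0,80]

```text
t: 40.7
tool_pos: [0.5815, 0.2696, 0.1926]
orientation: [2.082, 2.352, 0.001]
force: [-0.3, -0.0, -0.1]
opening: 0.0748
gripper_force: 0.0
```

apply_moves:
  steps: [0,0,-1,0,0,0,100,0,0,-1,0,0,0,100,0,0,-1,0,0,0,100,0,0,-1,0,0,0,100,0,0,-0.8,0,0,0,100,0,0,0,0,0,0,100]

```text
t: 41.2
tool_pos: [0.5831, 0.2707, 0.3428]
orientation: [2.076, 2.351, 0.015]
force: [0.1, 0.1, 0.9]
opening: 0.0928
gripper_force: 0.0
```

Run:
```python
from h import *
st(); shot("wrist","w8"); rep("wrist",dict(handle=.072,wheel_axis=.152,knob=.178,bush=.185,lock_hole=.152))
shot("top"); rep("top",dict(handle=.072,wheel_axis=.152,knob=.178,bush=.185,lock_pin=.004,pin_block=0))
```

```text
t 41.2 p [0.5831 0.2707 0.3428] x [-0.123  0.992  0.003] y [0.992 0.123 0.011] z [ 0.01   0.004 -1.   ] F [0.1 0.1 0.9] op 0.0928 gf 0.0 q [0.35 0.22 1.16 0.   1.75 0.23]
wrist handle 0.83 [318.7 221.9] [0.5884 0.2444]
wrist wheel_axis 0.61 [313.3 367.2] [0.5978 0.1102]
wrist wheel_axis 0.6 [368.  365.4] [0.6535 0.1192]
wrist bush 0.68 [342.8 428.6] [0.6314 0.0676]
wrist lock_hole 0.93 [365.1 364.5] [0.6486 0.1209]
top handle 0.59 [220.4 217.6] [0.5837 0.2464]
top wheel_axis 0.86 [272.1 202.3] [0.6077 0.1027]
top knob 0.97 [269.9 224.5] [0.5474 0.1064]
top bush 0.84 [289.2 187.8] [0.6371 0.0578]
top lock_pin 0.5 [456.9 261. ] [ 0.4641 -0.3946]
top pin_block 0.79 [458.  255.2] [ 0.4804 -0.3995]
```

View pics/w8.png

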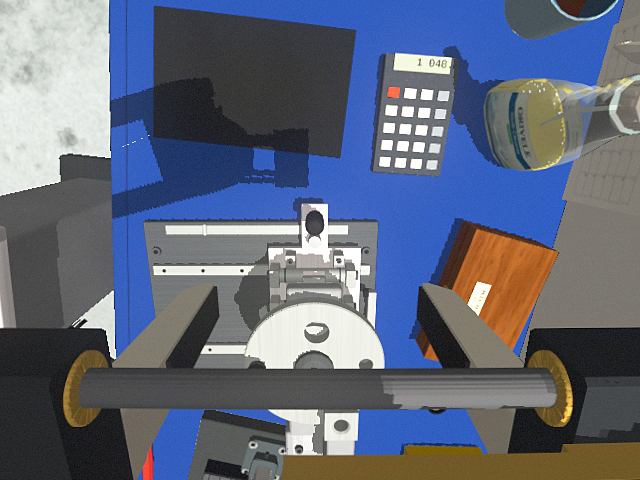

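The carrier is home under the clamp, with the handle at (315,222). Now for the lock pin: I'll turn, retract inside the gauge stand and go over to the right.

apply_moves:
  steps: [0,0,0,0,0,1,100,0,0,0,0,0,1,100,0,0,0,0,0,1,100,0,0,0,0,0,1,100,0,0,0,0,0,1,100,0,0,0,0,0,1,100,0,0,0,0,0,1,100,0,0,0,0,0,1,100,0,0,0,0,0,1,100,0,0,0,0,0,1,100,0,0,0,0,0,1,100,0,0,0,0,0,1,100]

```text
t: 42.85
tool_pos: [0.5814, 0.27, 0.3341]
orientation: [3.068, 0.674, -0.0]
force: [0.9, 0.6, -0.0]
opening: 0.0929
gripper_force: 0.0
```

apply_moves:
  steps: [0,0,0,0,0,1,100,0,0,0,0,0,1,100,0,0,0,0,0,1,100,0,0,0,0,0,0,100]

```text
t: 43.18
tool_pos: [0.5815, 0.27, 0.3341]
orientation: [3.136, 0.186, -0.0]
force: [-0.4, 1.2, 0.2]
opening: 0.0927
gripper_force: 0.0
```

Run:
```python
from h import *
plan([.365,.0,.30])
plan([.365,-.2,.30])
```

```text
t 43.18 p [0.5815 0.27   0.3341] x [ 0.993  0.118 -0.   ] y [ 0.118 -0.993  0.   ] z [-0. -0. -1.] F [-0.4  1.2  0.2] op 0.0927 gf 0.0 q [ 0.35  0.23  1.17 -0.    1.74  1.81]
turn az -0.0 shift units [-8.23  8.08  1.14] rows>= 9 tilt axis(tool, units) [0. 0. 0.]
t 43.18 p [0.5815 0.27   0.3341] x [ 0.993  0.118 -0.   ] y [ 0.118 -0.993  0.   ] z [-0. -0. -1.] F [-0.4  1.2  0.2] op 0.0927 gf 0.0 q [ 0.35  0.23  1.17 -0.    1.74  1.81]
turn az -0.0 shift units [-9.02 14.7   1.14] rows>= 15 tilt axis(tool, units) [0. 0. 0.]
```

apply_moves:
  steps: [-0.92,0.9,0.13,0,0,0,100,-0.92,0.9,0.13,0,0,0,100,-0.92,0.9,0.13,0,0,0,100,-0.91,0.9,0.13,0,0,0,100,-0.91,0.9,0.13,0,0,0,100,-0.91,0.9,0.13,0,0,0,100,-0.91,0.9,0.13,0,0,0,100,-0.91,0.9,0.13,0,0,0,100,-0.91,0.9,0.1,0,0,0,100]

```text
t: 43.93
tool_pos: [0.3653, -0.0024, 0.2996]
orientation: [3.135, 0.201, 0.001]
force: [-0.4, -1.0, 0.9]
opening: 0.0931
gripper_force: 0.0
```

apply_moves:
  steps: [-0.11,0.95,0,0,0,0,100,-0.11,0.95,0,0,0,0,100,-0.11,0.95,0,0,0,0,100,-0.11,0.95,0,0,0,0,100,-0.11,0.95,0,0,0,0,100,-0.11,0.95,0,0,0,0,100,-0.11,0.95,0,0,0,0,100]

```text
t: 44.52
tool_pos: [0.3681, -0.2039, 0.3003]
orientation: [3.135, 0.2, 0.001]
force: [0.2, 0.3, 0.2]
opening: 0.0928
gripper_force: 0.0
```

apply_moves:
  steps: [0.06,0.87,0,0,0,0,100,0.06,0.87,0,0,0,0,100,0.06,0.87,0,0,0,0,100,0.06,0.87,0,0,0,0,100,0.07,0.87,0,0,0,0,100,0.07,0.87,0,0,0,0,100,0.07,0.87,0,0,0,0,100,0,0,0,0,0,0,100]

```text
t: 45.18
tool_pos: [0.404, -0.3854, 0.2986]
orientation: [-3.135, -0.196, 0.002]
force: [0.8, -0.3, -0.8]
opening: 0.0929
gripper_force: 0.0
```

Run:
```python
from h import *
st(); shot("wrist","w9"); rep("wrist",dict(lock_pin=.004,pin_block=0,parts_cup_1=0,oil_dropper=0,screwdriver_1=0))
for k in ("lock_pin","pin_block"): print([ (round(r["conf"],2),np.round(r["rect"])) for r in eyes.search_frame("wrist",k)[:2]])
```

```text
t 45.18 p [ 0.404  -0.3854  0.2986] x [ 0.992  0.125 -0.001] y [ 0.125 -0.992 -0.   ] z [-0.001 -0.    -1.   ] F [ 0.8 -0.3 -0.8] op 0.0929 gf 0.0 q [-0.85 -0.    1.48 -0.    1.66  0.59]
wrist lock_pin 0.65 [334.6 136.8] [ 0.472  -0.3927]
wrist pin_block 0.85 [334.  135.7] [ 0.4733 -0.3915]
wrist parts_cup_1 0.67 [371.   17.4] [ 0.6009 -0.4139]
wrist screwdriver_1 0.85 [125.7 203.9] [ 0.363  -0.1502]
[(0.65, array([325., 127.,  27.,  26.]))]
[(0.91, array([308., 108.,  60.,  62.]))]
```

View pics/w9.png

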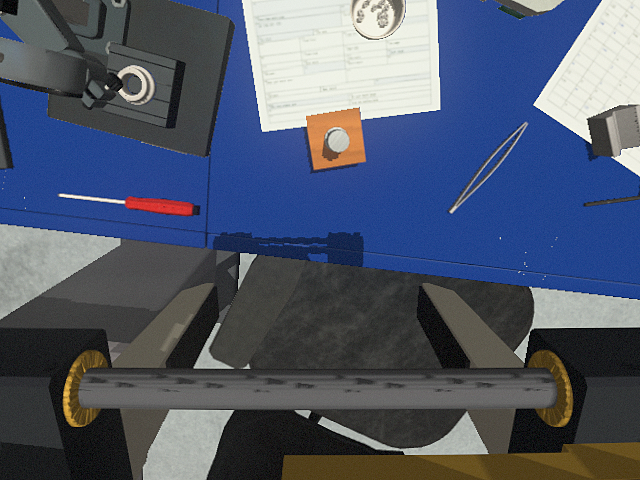

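The pin top shows at (337,138), in the wooden block with corners (307,116) to (366,163).

Run:
```python
from h import *
st()
print(at("wrist",(337,139),.098), at("wrist",(336.8,139.7),.044))
im=cv2.imread("pics/w9.png").astype(int); 
m=(im[:,:,2]>170)&(im[:,:,1]<150)&(im[:,:,0]<110); m[:100]=0;m[175:]=0;m[:,:295]=0;m[:,375:]=0
mm=cv2.convexHull(np.argwhere(m)[:,::-1].astype(np.int32)); r=cv2.minAreaRect(mm); print(r, at("wrist",r[0],.044))
g=(im.min(2)>120); g[:125]=0; g[156:]=0; g[:,:322]=0; g[:,355:]=0
a=np.argwhere(g).mean(0)[::-1]; print(a,g.sum(), at("wrist",a,.1))
plan([.473,-.391,.20])
```

```text
t 45.58 p [ 0.4044 -0.3813  0.3005] x [0.992 0.125 0.001] y [ 0.125 -0.992  0.001] z [ 0.001 -0.001 -1.   ] F [ 0.3 -0.6  0.3] op 0.0931 gf 0.0 q [-0.85 -0.01  1.49  0.    1.66  0.6 ]
[ 0.47335686 -0.39035332  0.098     ] [ 0.47112624 -0.39310255  0.044     ]
((335.8017883300781, 138.19430541992188), (53.783912658691406, 53.86394500732422), 80.78897094726562) [ 0.47251686 -0.39185217  0.044     ]
[337.68444444 139.09111111] 450 [ 0.47341045 -0.39087666  0.1       ]
t 45.58 p [ 0.4044 -0.3813  0.3005] x [0.992 0.125 0.001] y [ 0.125 -0.992  0.001] z [ 0.001 -0.001 -1.   ] F [ 0.3 -0.6  0.3] op 0.0931 gf 0.0 q [-0.85 -0.01  1.49  0.    1.66  0.6 ]
turn az -0.0 shift units [2.23 0.6  3.35] rows>= 4 tilt axis(tool, units) [ 0.01 -0.01 -0.  ]
```

Run:
```python
from h import *
c=eyes.calibration("wrist"); s0=robot.read_state()["tool_pos"]
im=shot("wrist").astype(int); print(np.array(s0)-robot.read_state()["tool_pos"])
m=(im[:,:,0]>170)&(im[:,:,1]<150)&(im[:,:,2]<110); m[:90]=0;m[185:]=0;m[:,:285]=0;m[:,385:]=0
r=cv2.minAreaRect(cv2.convexHull(np.argwhere(m)[:,::-1].astype(np.int32))); p=at("wrist",r[0],.044,c); print(r,p)
x,y=[int(v) for v in r[0]]
g=np.zeros(m.shape,bool); g[y-15:y+18,x-15:x+18]=(im.min(2)>120)[y-15:y+18,x-15:x+18]
a=np.argwhere(g).mean(0)[::-1]; print(a,g.sum(), at("wrist",a,.1,c))
plan([p[0],p[1],.20])
```

```text
[2.59493509e-05 1.24122320e-04 8.80565066e-06]
((339.9209899902344, 139.51283264160156), (53.49045181274414, 53.463768005371094), 80.78897094726562) [ 0.47172609 -0.39632701  0.044     ]
[342.23218391 140.55632184] 435 [ 0.47264418 -0.39516751  0.1       ]
t 45.63 p [ 0.4044 -0.3814  0.3005] x [0.992 0.124 0.001] y [ 0.124 -0.992  0.001] z [ 0.001 -0.001 -1.   ] F [ 0.1  0.5 -0.2] op 0.0931 gf 0.0 q [-0.85 -0.01  1.49  0.    1.66  0.6 ]
turn az -0.0 shift units [2.16 0.77 3.35] rows>= 4 tilt axis(tool, units) [ 0.01 -0.    0.  ]
```

apply_moves:
  steps: [0.55,0.19,0,0,0,0,60,0.55,0.19,0.4,0,0,0,60,0.55,0.19,0.8,0,0,0,60,0.54,0.18,0.9,0,0,0,60,0,0,0.9,0,0,0,60,0,0,0.9,0,0,0,60,0,0,0.9,0,0,0,60,0,0,0.9,0,0,0,60,0,0,0.8,0,0,0,60,0,0,0.8,0,0,0,60,0,0,0.6,0,0,0,60,0,0,0,0,0,0,60]

```text
t: 46.63
tool_pos: [0.4699, -0.3935, 0.0581]
orientation: [-3.13, -0.195, 0.008]
force: [0.1, -0.3, -0.5]
opening: 0.0558
gripper_force: 0.0
```

Run:
```python
from h import *
plan([.4725,-.3955,.063])
```

```text
t 46.63 p [ 0.4699 -0.3935  0.0581] x [ 0.992  0.124 -0.005] y [ 0.124 -0.992 -0.006] z [-0.005  0.005 -1.   ] F [ 0.1 -0.3 -0.5] op 0.0558 gf 0.0 q [-0.78  0.3   1.6  -0.    1.25  0.67]
turn az -0.0 shift units [ 0.08  0.08 -0.16] rows>= 1 tilt axis(tool, units) [-0.06  0.04  0.  ]
```

apply_moves:
  steps: [0.05,0.05,-0.1,0,0,0,60,0,0,0,0,0,0,60,0,0,0,0,0,0,60,0,0,0,0,0,0,60]

```text
t: 46.97
tool_pos: [0.4751, -0.3986, 0.0682]
orientation: [3.133, 0.194, 0.004]
force: [0.0, 0.4, 0.8]
opening: 0.0558
gripper_force: 0.0
```

apply_moves:
  steps: [0,0,0,0,0,0,0,0,0,0,0,0,0,0,0,0,0,0,0,0,0,0,0,0,0,0,0,0,0,0,0,0,0,0,0,0,0,0,0,0,0,0,0,0,0,0,0,0,0]
  grip_force: 20

```text
t: 47.55
tool_pos: [0.4738, -0.3975, 0.0658]
orientation: [-3.135, -0.194, 0.0]
force: [-0.8, -0.2, 0.3]
opening: 0.0195
gripper_force: 20.0
```

apply_moves:
  steps: [0,0,-0.3,0,0,0,0,0,0,-0.6,0,0,0,0,0,0,-0.9,0,0,0,0,0,0,-0.9,0,0,0,0,0,0,-0.9,0,0,0,0,0,0,-0.9,0,0,0,0,-0.6,-0.2,-0.9,0,0,0,0,-0.6,-0.2,-0.9,0,0,0,0,-0.6,-0.2,-0.9,0,0,0,0,-0.46,-0.1,-0.6,0,0,0,0]

```text
t: 48.38
tool_pos: [0.4033, -0.385, 0.3039]
orientation: [3.133, 0.194, 0.003]
force: [0.7, -0.1, -1.1]
opening: 0.0196
gripper_force: 20.0
```

apply_moves:
  steps: [-0.06,-0.87,0,0,0,0,0,-0.06,-0.87,0,0,0,0,0,-0.06,-0.87,0,0,0,0,0,-0.06,-0.87,0,0,0,0,0,-0.07,-0.87,0,0,0,0,0,-0.07,-0.87,0,0,0,0,0,-0.07,-0.87,0,0,0,0,0]

```text
t: 48.97
tool_pos: [0.3675, -0.2042, 0.3004]
orientation: [3.135, 0.194, 0.001]
force: [0.0, 0.4, -1.3]
opening: 0.0195
gripper_force: 20.0
```

apply_moves:
  steps: [0.11,-0.95,0,0,0,0,0,0.11,-0.95,0,0,0,0,0,0.11,-0.95,0,0,0,0,0,0.11,-0.95,0,0,0,0,0,0.11,-0.95,0,0,0,0,0,0.11,-0.95,0,0,0,0,0,0.11,-0.95,0,0,0,0,0,0.11,-0.95,0,0,0,0,0,0.11,-0.95,0,0,0,0,0]

```text
t: 49.72
tool_pos: [0.3655, 0.0541, 0.3007]
orientation: [3.136, 0.194, 0.002]
force: [0.9, -0.1, -0.9]
opening: 0.0201
gripper_force: 20.0
```

Run:
```python
from h import *
plan([.57,.065,.305],-1.452)
```

```text
t 49.72 p [0.3655 0.0541 0.3007] x [0.992 0.123 0.001] y [ 0.123 -0.992  0.   ] z [ 0.001 -0.    -1.   ] F [ 0.9 -0.1 -0.9] op 0.0201 gf 20.0 q [ 0.01 -0.54  1.92 -0.    1.76  1.46]
turn az 0.04 shift units [ 6.81  0.45 -0.14] rows>= 7 tilt axis(tool, units) [ 0.   -0.01 -0.  ]
```

apply_moves:
  steps: [0.97,0.06,0,0,0,0,0,0.97,0.06,0,0,0,0,0,0.97,0.06,0,0,0,0,0,0.97,0.06,0,0,0,0,0,0.97,0.07,0,0,0,0,0,0.97,0.07,0,0,0,0,0,0.97,0.07,0,0,0,0,0,0,0,0,0,0,0,0,0,0,0,0,0,0,0,0,0,0,0,0,0,0,0,0,0,0,0,0,0]

```text
t: 50.63
tool_pos: [0.5692, 0.0645, 0.3009]
orientation: [3.136, 0.194, 0.001]
force: [-0.0, -0.7, -1.3]
opening: 0.0193
gripper_force: 20.0
```

Run:
```python
from h import *
c=eyes.calibration("wrist"); s0=robot.read_state()["tool_pos"]
im=shot("wrist","w10"); print(np.array(s0)-robot.read_state()["tool_pos"])
for k,z in dict(bush=.185,wheel_axis=.152,lock_hole=.152,knob=.178,lock_pin=.243).items():
    for r in eyes.place_of("wrist",k)[:2]: print(k,round(r["conf"],2),np.round(r["xy"],1),np.round(at("wrist",r["xy"],z,c)[:2],4))
plan([.634,.0615,.26])
```

```text
[-3.25603405e-06 -2.67151931e-05 -1.87469130e-04]
bush 0.66 [333.9 146.2] [0.6354 0.0615]
wheel_axis 0.67 [275.8 180.7] [0.6013 0.1027]
lock_hole 0.67 [268.7 105.8] [0.6577 0.1135]
knob 0.88 [269.4 258.1] [0.5444 0.0997]
lock_pin 0.71 [314.3 261.7] [0.5689 0.0668]
lock_pin 0.68 [52.8 52.2] [0.6688 0.2192]
t 50.93 p [0.5695 0.0645 0.3006] x [0.992 0.123 0.001] y [ 0.123 -0.992  0.   ] z [ 0.001  0.    -1.   ] F [ 0.7 -0.  -0.9] op 0.0197 gf 20.0 q [0.02 0.04 1.44 0.   1.66 1.47]
turn az -0.0 shift units [2.12 0.36 1.36] rows>= 3 tilt axis(tool, units) [ 0.   -0.01 -0.  ]
```

View pics/w10.png

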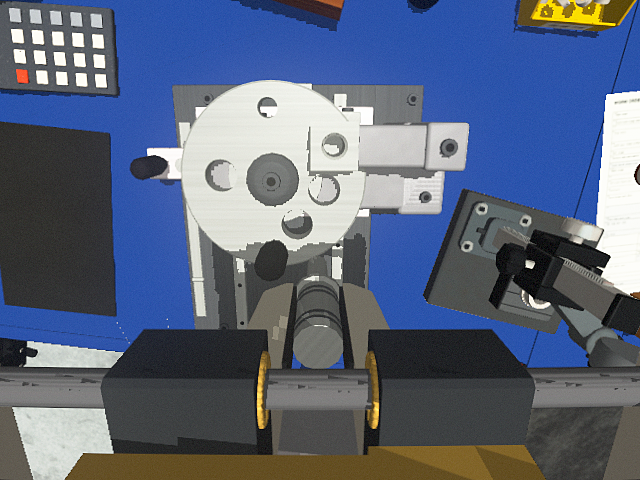

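The pin is held upright, with its top at (318,345). The bush bore is at (334,147) and the knob at (270,258). I'll check the camera's bias against the held pin before lowering.

Run:
```python
from h import *
c=eyes.calibration("wrist"); s,R=st(); T=np.array(s["tool_pos"])
for z in (.3345,.291,.239,.185): 
    X=T.copy(); X[2]=z; print("axis at z",z,np.round(proj("wrist",X,c),1))
im=cv2.imread("pics/w10.png"); g=cv2.cvtColor(im,cv2.COLOR_BGR2GRAY)
def hough(x0,y0,x1,y1,r0,r1,z,p2=12):
    k=4; a=cv2.resize(g[y0:y1,x0:x1],None,fx=k,fy=k,interpolation=cv2.INTER_CUBIC)
    h=cv2.HoughCircles(cv2.GaussianBlur(a,(5,5),0),cv2.HOUGH_GRADIENT,1.5,20,param1=100,param2=p2,minRadius=r0*k,maxRadius=r1*k)
    if h is None: return print(None)
    for q in h[0][:3]:
        p=q[:2]/k+[x0,y0]; print(np.round(p,1),"r",round(q[2]/k,1),np.round(at("wrist",p,z,c)[:2],4))
print("bore"); hough(312,125,358,172,9,15,.185)
print("pin top"); hough(285,310,350,375,20,30,.3345)
print("axis hub"); hough(240,145,305,215,20,32,.155)
cr=g[225:330:5,285:350]
for y in range(255,300,6): print(y," ".join(str(v) for v in g[y,290:344:3]))
```

```text
t 50.93 p [0.5695 0.0645 0.3006] x [0.992 0.123 0.001] y [ 0.123 -0.992  0.   ] z [ 0.001  0.    -1.   ] F [ 0.7 -0.  -0.9] op 0.0197 gf 20.0 q [0.02 0.04 1.44 0.   1.66 1.47]
axis at z 0.3345 [318.5 342.6]
axis at z 0.291 [318.3 295. ]
axis at z 0.239 [318.1 259.7]
axis at z 0.185 [318.  235.7]
bore
[334.7 145.8] r 13.2 [0.6361 0.061 ]
[330.6 142.4] r 12.3 [0.638  0.0642]
[335.8 140.9] r 14.0 [0.6395 0.0606]
pin top
[317.8 342.8] r 26.1 [0.5694 0.0647]
[318.6 351.1] r 26.4 [0.5658 0.064 ]
[313.7 346.9] r 21.1 [0.5674 0.0661]
axis hub
[272.8 179.3] r 26.2 [0.6029 0.1048]
[267.2 178.6] r 30.1 [0.603  0.1093]
[276.6 183.1] r 31.8 [0.6003 0.1016]
255 126 122 122 129 123 119 123 125 129 108 68 68 109 61 125 126 119 126
261 119 124 127 120 111 78 75 105 86 91 89 93 97 114 241 231 232 253
267 66 69 74 69 68 70 87 89 92 92 90 90 78 115 229 231 230 114
273 67 71 65 73 70 61 92 92 100 105 89 86 81 116 229 229 226 254
279 68 67 64 64 88 247 243 243 245 200 121 121 122 117 73 130 140 118
285 112 81 82 124 124 80 92 72 47 59 53 68 90 85 121 121 67 128
291 113 32 48 82 50 90 56 53 74 68 65 54 57 95 52 79 131 30
297 119 40 47 74 70 86 86 87 87 93 87 80 96 87 83 70 141 36
```

apply_moves:
  steps: [0.6,0.13,0.2,0,0,0,0,0.6,0.13,0.3,0,0,0,0,0.6,0.12,0.3,0,0,0,0,0.37,0,0.3,0,0,0,0,0,0,0.3,0,0,0,0,0,0,0,0,0,0,0,0,0,0,0,0,0,0]

```text
t: 51.52
tool_pos: [0.6348, 0.0613, 0.2573]
orientation: [-3.135, -0.194, 0.003]
force: [-0.2, 0.2, -0.4]
opening: 0.0196
gripper_force: 20.0
```

Run:
```python
from h import *
c=eyes.calibration("wrist"); im=shot("wrist","w11")
for r in eyes.place_of("wrist","bush")[:2]: print(round(r["conf"],2),np.round(r["xy"],1),np.round(at("wrist",r["xy"],.185,c)[:2],4))
plan([.6355,.0613,.247])
```

```text
0.77 [318.7 253.1] [0.6354 0.0609]
t 51.62 p [0.6355 0.0613 0.2589] x [0.992 0.123 0.001] y [ 0.123 -0.992  0.   ] z [ 0.001  0.    -1.   ] F [-0.2 -0.4 -0.2] op 0.0196 gf 20.0 q [0.02 0.22 1.31 0.   1.61 1.46]
turn az -0.0 shift units [-0.  -0.   0.4] rows>= 1 tilt axis(tool, units) [ 0.   -0.01 -0.  ]
```

apply_moves:
  steps: [0,0,0.3,0,0,0,0,0,0,0.15,0,0,0,0,0,0,0.1,0,0,0,0,0,0,0.1,0,0,0,0]

```text
t: 51.95
tool_pos: [0.636, 0.0611, 0.2384]
orientation: [3.135, 0.194, 0.002]
force: [1.7, -0.6, 1.0]
opening: 0.0199
gripper_force: 20.0
```

apply_moves:
  steps: [0,0,0.15,0,0,0,0,0,0,0.15,0,0,0,0]

```text
t: 52.12
tool_pos: [0.6361, 0.0611, 0.2294]
orientation: [3.135, 0.194, 0.002]
force: [2.9, 0.1, 0.5]
opening: 0.0197
gripper_force: 20.0
```

apply_moves:
  steps: [0,0,0.15,0,0,0,0,0,0,0.15,0,0,0,0,0,0,0,0,0,0,0]

```text
t: 52.37
tool_pos: [0.6358, 0.0612, 0.2193]
orientation: [-3.136, -0.194, 0.0]
force: [5.5, 0.2, -3.5]
opening: 0.0195
gripper_force: 20.0
```

apply_moves:
  steps: [0.04,0,0,0,0,0,0,0.0,0,0.05,0,0,0,0,0,0,0.05,0,0,0,0,0,0,0,0,0,0,0]

```text
t: 52.7
tool_pos: [0.6365, 0.0614, 0.2168]
orientation: [-3.135, -0.194, 0.002]
force: [-0.6, -0.2, -1.2]
opening: 0.0199
gripper_force: 20.0
```

apply_moves:
  steps: [0,0,0.03,0,0,0,0,0,0,0,0,0,0,0]

```text
t: 52.87
tool_pos: [0.6367, 0.0614, 0.2163]
orientation: [-3.136, -0.194, 0.001]
force: [-0.3, -1.2, -0.7]
opening: 0.0197
gripper_force: 20.0
```

apply_moves:
  steps: [0,0,0,0,0,0,60,0,0,0,0,0,0,60,0,0,0,0,0,0,60,0,0,0,0,0,0,60,0,0,0,0,0,0,60,0,0,-0.3,0,0,0,60,0,0,-0.6,0,0,0,60,0,0,-0.9,0,0,0,60,0,0,-0.9,0,0,0,60,-0.3,0,-0.3,0,0,0,60,-0.9,0,0,0,0,0,60,-0.9,0,0,0,0,0,60]

```text
t: 53.87
tool_pos: [0.5742, 0.0535, 0.3072]
orientation: [3.135, 0.194, 0.003]
force: [-0.8, -0.3, 0.2]
opening: 0.0557
gripper_force: 0.0
```

apply_moves:
  steps: [-0.9,0,0,0,0,0,60,0,0,0,0,0,0,60,0,0,0,0,0,0,60]

```text
t: 54.12
tool_pos: [0.5465, 0.0502, 0.3068]
orientation: [3.136, 0.194, 0.001]
force: [0.8, 0.6, 0.5]
opening: 0.0556
gripper_force: 0.0
```

Run:
```python
from h import *
c=eyes.calibration("wrist"); im=shot("wrist","w12")
for k,z in dict(bush=.185,lock_pin=.152,knob=.178,wheel_axis=.152,handle=.072).items():
    for r in eyes.place_of("wrist",k)[:2]: print(k,round(r["conf"],2),np.round(r["xy"],1),np.round(at("wrist",r["xy"],z,c)[:2],4))
plan([.543,.099,.162],-1.94)
```

```text
lock_pin 0.92 [317.7 111.3] [0.6358 0.0615]
knob 0.96 [256.5 225.5] [0.5451 0.0982]
wheel_axis 0.71 [259.1 145.4] [0.6042 0.1048]
handle 0.77 [134.1 140.8] [0.5885 0.241 ]
t 54.42 p [0.5483 0.0503 0.3064] x [ 0.992  0.123 -0.   ] y [ 0.123 -0.992 -0.   ] z [-0.  0. -1.] F [-0.6  0.2  0.3] op 0.0558 gf 0.0 q [-0.   -0.02  1.49  0.    1.68  1.45]
turn az 4.71 shift units [-0.75 -1.45  4.81] rows>= 5 tilt axis(tool, units) [-0.  0. -0.]
```

View pics/w12.png

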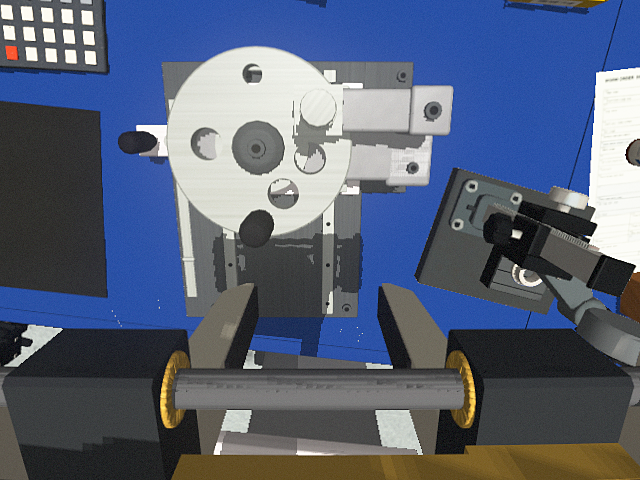

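The pin stands in the bush at (318,108) and the knob is at (257,228). Now I'll grip the knob.

apply_moves:
  steps: [0,0,0,0,0,0.95,60,0,0,0,0,0,0.95,60,0,0,0,0,0,0.95,60,0,0,0,0,0,0.95,60,0,0,0,0,0,0.91,60,-0.37,-0.72,0,0,0,0,60,-0.36,-0.72,0,0,0,0,60,0,0,0,0,0,0,60,0,0,0,0,0,0,60]

```text
t: 55.17
tool_pos: [0.5431, 0.0993, 0.3063]
orientation: [3.089, -0.574, -0.001]
force: [-0.0, -0.1, -0.2]
opening: 0.0557
gripper_force: 0.0
```

Run:
```python
from h import *
plan([.5437,.0984,.162],-1.94)
```

```text
t 55.17 p [0.5431 0.0993 0.3063] x [ 0.933 -0.359 -0.   ] y [-0.359 -0.933  0.   ] z [-0. -0. -1.] F [-0.  -0.1 -0.2] op 0.0557 gf 0.0 q [ 0.09 -0.02  1.48 -0.    1.68  2.03]
turn az 0.02 shift units [0.03 0.02 4.81] rows>= 5 tilt axis(tool, units) [ 0.  0. -0.]
```

apply_moves:
  steps: [0.03,0.02,0.4,0,0,0,60,0,0,0.8,0,0,0,60,0,0,0.8,0,0,0,60,0,0,0.8,0,0,0,60,0,0,0.8,0,0,0,60,0,0,0.5,0,0,0,60,0,0,0.4,0,0,0,60,0,0,0.3,0,0,0,60,0,0,0,0,0,0,60]

```text
t: 55.92
tool_pos: [0.5424, 0.0969, 0.16]
orientation: [3.087, -0.578, -0.005]
force: [-0.8, -0.3, 0.0]
opening: 0.0561
gripper_force: 0.0
```

apply_moves:
  steps: [0,0,0,0,0,0,0,0,0,0,0,0,0,0,0,0,0,0,0,0,0,0,0,0,0,0,0,0,0,0,0,0,0,0,0,0,0,0,0,0,0,0]
  grip_force: 35

```text
t: 56.42
tool_pos: [0.5438, 0.0974, 0.1633]
orientation: [3.088, -0.577, 0.002]
force: [-1.2, -1.6, 2.0]
opening: 0.0231
gripper_force: 35.0
```

Run:
```python
from h import *
s,R=st(); K0=np.array(s["tool_pos"])[:2]
A=np.array([.6025,.1055]); th0=np.arctan2(*(K0-A)[::-1]); print("r",np.linalg.norm(K0-A),"th0",np.degrees(th0)%360)
A=K0+.06*np.array([np.cos(.118),np.sin(.118)]); th0=np.pi+.118; print("A",A)
pr=K0
for i in range(1,13):
    a=.1*i; P=A+.06*np.array([np.cos(th0-a),np.sin(th0-a)]); d=np.array([*(P-pr),0]); pr=P
    print(round(a,2),np.round(P,4),np.round((R.T@d/.03)[:2],2))
```

```text
t 56.42 p [0.5438 0.0974 0.1633] x [ 0.932 -0.361  0.001] y [-0.361 -0.932  0.   ] z [ 0.001 -0.    -1.   ] F [-1.2 -1.6  2. ] op 0.0231 gf 35.0 q [ 0.08  0.03  1.69 -0.    1.41  2.03]
r 0.05922635275202394 th0 187.89317113873815
A [0.60341753 0.10443023]
0.1 [0.5434 0.1034] [-0.08 -0.18]
0.2 [0.5436 0.1093] [-0.07 -0.19]
0.3 [0.5444 0.1153] [-0.05 -0.19]
0.4 [0.5458 0.1211] [-0.03 -0.2 ]
0.5 [0.5477 0.1268] [-0.01 -0.2 ]
0.6 [0.5503 0.1322] [ 0.01 -0.2 ]
0.7 [0.5533 0.1374] [ 0.03 -0.2 ]
0.8 [0.5568 0.1423] [ 0.05 -0.19]
0.9 [0.5608 0.1467] [ 0.07 -0.19]
1.0 [0.5653 0.1508] [ 0.09 -0.18]
1.1 [0.5701 0.1543] [ 0.11 -0.17]
1.2 [0.5752 0.1574] [ 0.12 -0.16]
```

apply_moves:
  steps: [-0.08,-0.18,0,0,0,0,0,-0.07,-0.19,0,0,0,0,0,-0.05,-0.19,0,0,0,0,0,-0.03,-0.2,0,0,0,0,0,-0.01,-0.2,0,0,0,0,0]

```text
t: 56.83
tool_pos: [0.5476, 0.1261, 0.1633]
orientation: [3.086, -0.578, 0.002]
force: [0.4, -6.3, 2.6]
opening: 0.0231
gripper_force: 35.0
```

apply_moves:
  steps: [0.01,-0.2,0,0,0,0,0,0.03,-0.2,0,0,0,0,0,0.05,-0.19,0,0,0,0,0,0.07,-0.19,0,0,0,0,0]

```text
t: 57.17
tool_pos: [0.5603, 0.1458, 0.1633]
orientation: [3.085, -0.578, 0.001]
force: [-4.0, -9.2, 5.6]
opening: 0.0231
gripper_force: 35.0
```

Run:
```python
from h import *
s,R=st(); A=np.array([.6034,.1044]); v=np.array(s["tool_pos"])[:2]-A; print(np.linalg.norm(v), np.pi+.118-np.arctan2(v[1],v[0])%(2*np.pi))
```

```text
t 57.17 p [0.5603 0.1458 0.1633] x [ 0.932 -0.362  0.001] y [-0.362 -0.932  0.003] z [ 0.    -0.003 -1.   ] F [-4.  -9.2  5.6] op 0.0231 gf 35.0 q [ 0.17  0.11  1.62 -0.    1.42  2.11]
0.05981507952558167 0.8832075896327689
```

apply_moves:
  steps: [0.05,-0.11,0,0,0,0,0,0.05,-0.11,0,0,0,0,0,0.05,-0.1,0,0,0,0,0,0,0,0,0,0,0,0]

```text
t: 57.5
tool_pos: [0.568, 0.1526, 0.1632]
orientation: [3.084, -0.578, 0.001]
force: [-4.0, -10.5, 7.4]
opening: 0.0234
gripper_force: 35.0
```

```bash
cat > pc.py <<'E'
from h import *
s,R=st(); A=np.array([.6034,.1044]); v=np.array(s["tool_pos"])[:2]-A; print(np.linalg.norm(v), "ang",np.pi+.118-np.arctan2(v[1],v[0])%(2*np.pi))
shot("scene","s%d"%(s["t"]*100))
for z in (.248,.233): print("pin top expected px",np.round(proj("scene",np.array([.6365,.0614,z])),1))
for k in("lock_pin","knob"): print(k,[(round(r["conf"],2),np.round(r["rect"],1)) for r in eyes.search_frame("scene",k)[:3]])
E
python3 pc.py
```

```text
t 57.5 p [0.568  0.1526 0.1632] x [ 0.932 -0.362  0.001] y [-0.362 -0.932  0.003] z [-0.    -0.003 -1.   ] F [ -4.  -10.5   7.4] op 0.0234 gf 35.0 q [ 0.18  0.13  1.59 -0.    1.42  2.12]
0.059821447042767165 ang 1.0555139420880577
pin top expected px [277.  207.2]
pin top expected px [277.2 212. ]
lock_pin [(0.34, array([248. , 268.2,  66.6,  39.5]))]
knob [(0.81, array([252.2, 234.9,  53.6,  29.9])), (0.28, array([344.1, 224.8,   6.8,  11.1]))]
```

apply_moves:
  steps: [0.03,-0.05,0,0,0,0,0,0,0,0,0,0,0,0,0,0,0,0,0,0,0,0,0,0,0,0,0,0]

```text
t: 57.98
tool_pos: [0.569, 0.1533, 0.1632]
orientation: [3.084, -0.578, 0.0]
force: [-5.2, -10.7, 7.1]
opening: 0.023
gripper_force: 35.0
```

apply_moves:
  steps: [0.025,-0.035,0,0,0,0,0,0,0,0,0,0,0,0,0,0,0,0,0,0,0,0,0,0,0,0,0,0]

```text
t: 58.32
tool_pos: [0.57, 0.154, 0.1632]
orientation: [3.084, -0.578, -0.0]
force: [-5.2, -10.7, 7.0]
opening: 0.0232
gripper_force: 35.0
```

```bash
python3 pc.py
python3 - <<'E'
import cv2,glob
f=sorted(glob.glob("pics/s5*.png")); a=cv2.hconcat([cv2.resize(cv2.imread(x)[185:265,225:325],None,fx=4,fy=4,interpolation=cv2.INTER_CUBIC) for x in f[-2:]]); cv2.imwrite("pics/cmp.png",a); print(f)
E
```

```text
t 58.32 p [0.57   0.154  0.1632] x [ 0.932 -0.362  0.001] y [-0.362 -0.932  0.004] z [-0.001 -0.004 -1.   ] F [ -5.2 -10.7   7. ] op 0.0232 gf 35.0 q [ 0.18  0.14  1.58 -0.    1.42  2.12]
0.059828594222886805 ang 1.0959606596475222
pin top expected px [277.  207.2]
pin top expected px [277.2 212. ]
lock_pin [(0.68, array([263.2, 261.3,  34.7,  26.5])), (0.5, array([249.2, 268.2,  63. ,  40.9]))]
knob [(0.84, array([251. , 237. ,  53.1,  23.8]))]
['pics/s5750.png', 'pics/s5831.png']
```

View pics/cmp.png

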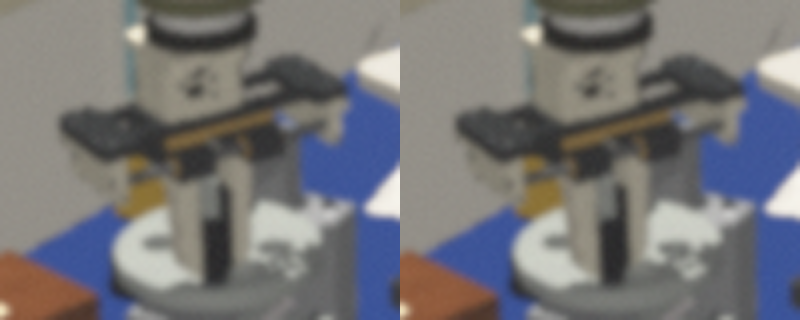

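The gripper hides the pin in both scene crops, so I'll tell the drop by feel: once the pin is in, the wheel can't turn any further.

apply_moves:
  steps: [0.025,-0.035,0,0,0,0,0,0,0,0,0,0,0,0,0,0,0,0,0,0,0]

```text
t: 58.72
tool_pos: [0.571, 0.1547, 0.1632]
orientation: [3.084, -0.578, -0.0]
force: [-6.8, -10.3, 6.9]
opening: 0.0233
gripper_force: 35.0
```

apply_moves:
  steps: [0.025,-0.035,0,0,0,0,0,0,0,0,0,0,0,0,0,0,0,0,0,0,0]

```text
t: 58.97
tool_pos: [0.572, 0.1553, 0.1632]
orientation: [3.084, -0.578, -0.001]
force: [-5.4, -11.2, 7.9]
opening: 0.0229
gripper_force: 35.0
```

apply_moves:
  steps: [0.025,-0.035,0,0,0,0,0,0,0,0,0,0,0,0,0,0,0,0,0,0,0]

```text
t: 59.22
tool_pos: [0.573, 0.1559, 0.1632]
orientation: [3.084, -0.578, -0.001]
force: [-7.2, -11.6, 7.1]
opening: 0.0231
gripper_force: 35.0
```

```bash
cat > pd.py <<'E'
from h import *
c=eyes.calibration("wrist"); K=np.array(c["K"]); print(K[0,0])
im=shot("wrist","wl")
for k in ("lock_pin","bush"):
    print(k,[(round(r["conf"],2),np.round(r["rect"],1)) for r in eyes.search_frame("wrist",k)[:2]],[(round(r["conf"],2),np.round(r["xy"],1)) for r in eyes.place_of("wrist",k)[:2]])
B=np.array([.6365,.0614])
def circ(r,z): return [proj("wrist",np.array([B[0]+r*np.cos(a),B[1]+r*np.sin(a),z]),c) for a in np.linspace(0,6.28,60)]
for tip in (.152,.137):
    P=np.array(circ(.0125,tip+.048)+circ(.0125,tip+.052)+circ(.010,tip+.096)+circ(.01,tip+.052)); a,b=P.min(0),P.max(0)
    print(tip,"rect",np.round([*a,*(b-a)],1),"tip px",np.round(proj("wrist",np.array([*B,tip]),c),1),"collar c",np.round(proj("wrist",np.array([*B,tip+.052]),c),1),"top c",np.round(proj("wrist",np.array([*B,tip+.096]),c),1))
E
python3 pd.py
```

```text
390.3556143661131
lock_pin [(0.93, array([471.3,  15.2, 161. , 108.5]))] [(0.94, array([462.8,  95.3]))]
bush [(0.92, array([178.7,   0. , 459.3, 426.4])), (0.61, array([471. ,  12.2, 160.9, 109.2]))] []
0.152 rect [489.9  -3.4 217.6 124.6] tip px [471.1  91.6] collar c [536.7  78.1] top c [657.7  53.6]
0.137 rect [471.5  16.7 175.1 104.8] tip px [458.8  94.2] collar c [512.8  83. ] top c [604.2  64.3]
```

The wrist rectangle matches a dropped pin (left 471, top 15; it would be 490 and −3 if the pin were still up). I'll ease the knob back until the pin carries the load.

apply_moves:
  steps: [-0.025,0.035,0,0,0,0,0,-0.025,0.035,0,0,0,0,0,-0.025,0.035,0,0,0,0,0,0,0,0,0,0,0,0]

```text
t: 59.8
tool_pos: [0.5698, 0.1539, 0.1632]
orientation: [3.084, -0.578, -0.0]
force: [-4.6, -10.6, 7.4]
opening: 0.0234
gripper_force: 35.0
```

apply_moves:
  steps: [-0.025,0.04,0,0,0,0,0,-0.025,0.04,0,0,0,0,0,0,0,0,0,0,0,0]

```text
t: 60.05
tool_pos: [0.5677, 0.1524, 0.1632]
orientation: [3.084, -0.578, 0.0]
force: [-5.9, -10.0, 6.4]
opening: 0.0231
gripper_force: 35.0
```

```bash
python3 pd.py; python3 -c "
from h import *
st()"
```

```text
390.3556143661131
lock_pin [(0.56, array([458.8,   3.6, 166. , 109.3]))] [(0.88, array([445.9,  85.7]))]
bush [(0.62, array([172.6,   2.7, 466.2, 421.8]))] []
0.152 rect [474.3 -26.6 211.8 135.5] tip px [459.8  82.4] collar c [521.1  64.6] top c [635.4  32. ]
0.137 rect [457.4  -2.4 170.3 112.8] tip px [448.4  85.7] collar c [498.7  71.1] top c [584.6  46.4]
t 60.3 p [0.5677 0.1524 0.1632] x [ 0.932 -0.362  0.001] y [-0.362 -0.932  0.003] z [-0.001 -0.003 -1.   ] F [-5.4 -9.7  5.6] op 0.0235 gf 35.0 q [ 0.18  0.13  1.59 -0.    1.42  2.12]
```

apply_moves:
  steps: [-0.025,0.04,0,0,0,0,0,-0.025,0.04,0,0,0,0,0,0,0,0,0,0,0,0]

```text
t: 60.55
tool_pos: [0.5666, 0.1516, 0.1633]
orientation: [3.087, -0.578, 0.004]
force: [2.5, -5.7, 1.9]
opening: 0.023
gripper_force: 35.0
```

apply_moves:
  steps: [-0.02,0.04,0,0,0,0,0,0,0,0,0,0,0,0]

```text
t: 60.72
tool_pos: [0.5663, 0.1514, 0.1633]
orientation: [-3.088, 0.578, -0.006]
force: [6.5, -1.7, -1.6]
opening: 0.0234
gripper_force: 35.0
```

The load has come off my grip at about 1.03 rad, so the pin is holding the wheel. Next I'll release the knob and withdraw upward.

apply_moves:
  steps: [0,0,0,0,0,0,50,0,0,0,0,0,0,50,0,0,0,0,0,0,50,0,0,0,0,0,0,50,0,0,0,0,0,0,50,0,0,-0.3,0,0,0,50,0,0,-0.6,0,0,0,50,0,0,-0.9,0,0,0,50,0,0,-0.9,0,0,0,50,0,0,-0.9,0,0,0,50,0,0,-0.9,0,0,0,50,0,0,-0.9,0,0,0,50]

```text
t: 61.72
tool_pos: [0.5645, 0.152, 0.3268]
orientation: [-3.088, 0.577, -0.001]
force: [0.2, 0.1, 1.4]
opening: 0.0468
gripper_force: 0.0
```

apply_moves:
  steps: [-0.9,0,0,0,0,0,50,-0.9,0,0,0,0,0,50,-0.9,0,0,0,0,0,50,0,0,0,0,0,0,50,0,0,0,0,0,0,50,0,0,0,0,0,0,50]

```text
t: 62.22
tool_pos: [0.4895, 0.1811, 0.3252]
orientation: [-3.088, 0.577, -0.002]
force: [-0.5, 0.0, 0.1]
opening: 0.0468
gripper_force: 0.0
```

```bash
python3 pd.py
python3 - <<'E'
from h import *
st(); c=eyes.calibration("wrist")
for k,z in dict(knob=.178,handle=.072,lock_hole=.152).items():
    for r in eyes.place_of("wrist",k)[:1]: print(k,round(r["conf"],2),np.round(at("wrist",r["xy"],z,c)[:2],4))
shot("scene")
for k,z in dict(knob=.178,handle=.072).items():
    for r in eyes.place_of("scene",k)[:1]: print("scene",k,round(r["conf"],2),np.round(at("scene",r["xy"],z)[:2],4))
print([(round(r["conf"],2),np.round(r["rect"],1)) for r in eyes.search_frame("scene","lock_pin")[:3]],np.round(proj("scene",np.array([.6365,.0614,.248])),1),np.round(proj("scene",np.array([.6365,.0614,.233])),1))
E
```

```text
390.3556143661131
lock_pin [(0.43, array([263.3,   0. , 188.2, 151.7]))] [(0.29, array([603. , 185.3]))]
bush [(0.67, array([2.150e+02, 2.000e-01, 3.095e+02, 2.834e+02])), (0.28, array([218.2,  22.9, 188.1, 140.1]))] []
0.152 rect [389.5 -91.1  57.7  77.7] tip px [394.7 -10.5] collar c [410.  -37.2] top c [428.6 -69.6]
0.137 rect [385.7 -77.2  53.2  71.1] tip px [391.2  -4.3] collar c [405.  -28.5] top c [421.5 -57.2]
t 62.47 p [0.4897 0.1808 0.3243] x [ 0.932 -0.362 -0.   ] y [-0.362 -0.932  0.   ] z [-0.001 -0.    -1.   ] F [ 0.5 -0.7 -0.5] op 0.0466 gf 0.0 q [ 0.26 -0.1   1.53 -0.    1.71  2.2 ]
knob 0.77 [0.5668 0.1532]
handle 0.9 [0.5861 0.2387]
scene knob 0.96 [0.574  0.1462]
scene handle 0.91 [0.5947 0.223 ]
[(0.74, array([249.7, 269.3,  63. ,  40.7]))] [277.  207.2] [277.2 212. ]
```

apply_moves:
  steps: [0,0.84,0,0,0,0,50,0,0.84,0,0,0,0,50,0,0.84,0,0,0,0,50,0,0.84,0,0,0,0,50,0.4,0,0,0,0,0,50,0.4,0,0,0,0,0,50,0,0,0,0,0,0,50,0,0,0,0,0,0,50,0,0,0,0,0,0,50]

```text
t: 63.57
tool_pos: [0.4748, 0.0788, 0.3245]
orientation: [-3.088, 0.577, 0.001]
force: [-0.1, 0.1, 0.3]
opening: 0.0468
gripper_force: 0.0
```

```bash
python3 pd.py
python3 - <<'E'
from h import *
st(); c=eyes.calibration("wrist")
for k,z in dict(knob=.178,handle=.072,spindle_1=.0527).items():
    for r in eyes.place_of("wrist",k)[:4]: print(k,round(r["conf"],2),np.round(at("wrist",r["xy"],z,c)[:2],4))
g=cv2.cvtColor(cv2.imread("pics/wl.png"),cv2.COLOR_BGR2GRAY)
B=np.array([.6365,.0614])
for z,r in((.233,.01),(.248,.01)): 
    p=proj("wrist",np.array([*B,z]),c); q=proj("wrist",np.array([B[0]+r,B[1],z]),c); print(z,p,np.linalg.norm(p-q))
x,y=[int(v) for v in p]; x0,y0=x-60,max(y-50,0); k=4
a=cv2.resize(g[y0:y+60,x0:x+60],None,fx=k,fy=k,interpolation=cv2.INTER_CUBIC)
h=cv2.HoughCircles(cv2.GaussianBlur(a,(5,5),0),cv2.HOUGH_GRADIENT,1.5,10,param1=100,param2=15,minRadius=14*k,maxRadius=32*k)
if h is not None:
    for q in h[0][:6]: print(np.round(q[:2]/k+[x0,y0],1),round(q[2]/k,1))
E
```

```text
390.3556143661131
lock_pin [(0.55, array([235.2,   0. ,  39.7,  27.5]))] [(0.93, array([263.8,  23.7]))]
bush [(0.59, array([124. ,   0.4, 293.5, 296. ]))] [(0.97, array([259.3,  14.7]))]
0.152 rect [223.2 -42.9  50.6  67.3] tip px [264.4  21.8] collar c [254.1   1.9] top c [241.5 -22.2]
0.137 rect [229.2 -32.3  46.9  61.9] tip px [266.8  26.4] collar c [257.4   8.4] top c [246.3 -13. ]
t 63.82 p [0.4749 0.0789 0.3246] x [ 0.933 -0.361  0.   ] y [-0.361 -0.933 -0.   ] z [ 0.  0. -1.] F [-0.6 -0.2  0.1] op 0.0465 gf 0.0 q [ 0.06 -0.21  1.63  0.    1.72  2.  ]
knob 0.63 [0.5666 0.1555]
handle 0.56 [0.5867 0.2372]
0.233 [246.76618124 -12.68061319] 19.268108469508917
0.248 [242.00562223 -21.87316751] 20.65724297399935
[258.3  11.1] 17.6
[259.1  14.1] 16.5
[255.7  11.1] 19.0
[267.3   3.6] 29.7
[268.8  28.7] 25.1
[259.8   7.3] 21.4
```

apply_moves:
  steps: [0.7,0,0,0,0,0,50,0.7,0,0,0,0,0,50,0.7,0,0,0,0,0,50,0,0,0,0,0,0,50,0,0,0,0,0,0,50,0,0,0,0,0,0,50]

```text
t: 64.47
tool_pos: [0.5334, 0.056, 0.3244]
orientation: [-3.088, 0.577, 0.001]
force: [-0.3, 0.0, 0.4]
opening: 0.0468
gripper_force: 0.0
```

```bash
python3 pd.py
```

```text
390.3556143661131
lock_pin [(0.77, array([234.1,  86.1,  43.9,  37.1])), (0.35, array([147.1,  73.1, 174.3, 176.9]))] [(0.8, array([270.3, 107.6]))]
bush [(0.82, array([130. ,  21.5, 282.2, 319.2]))] [(0.78, array([262. , 104.6]))]
0.152 rect [229.5  80.7  46.7  40.8] tip px [266.9 106.1] collar c [257.6 102.8] top c [246.5  98.9]
0.137 rect [234.7  83.3  43.5  38.4] tip px [269.1 106.9] collar c [260.6 103.9] top c [250.7 100.4]
```

```bash
python3 -c "
from h import *
print(robot.close_job())"
```

```text
the job is handed in; nothing more can be done
None
```

The job is handed in: three spindles, all that were on the mat, lie in nests 1, 3 and 4. The carrier is in the rear detent and the lock pin is dropped through the bush, holding the clamp tight; I measured the pin's drop and the carrier's position on camera, but had no close-up view at the end.

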